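# Send the resin specimens down on the store's hoist tray

## Task

Push the hold-down bar of the hoist tray fully back to its end stop, take the white square box that came up on it out and stand it upright in the shallow grey returns tray, and lay every rectangular clear resin block in a pocket of the hoist tray, one to a pocket, on any long face. Then slide the bar fully home over the blocks, slide the safety tab on the call box fully aside, and press the call button all the way in for a moment and let it come up; never press it before the bar is home. Leave the round jars standing where they are.

Things in the scene. Friction and masses are not known exactly. Their poses are not given: they have to be found in the camera images.
- tray: Aluminium hoist tray fixed to the table, 110 mm (its x) by 400 mm (its y); origin: centre of its underside, on the table. Four pockets in a row along y, at x = 0. Its long walls at x = -51 and +51 mm rise 28 mm above the table. At y = -187 and +187 mm guide rails along x (16 mm wide, 50 mm high, x -50 to +120 mm) carry the hold-down bar.
- pocket1 (a point): Centre of the floor of a tray pocket, 8 mm above the table, at tray y = -117 mm; axes are the tray's. The pocket is 96 mm along tray x by 60 mm along tray y; the dividers beside it (18 mm wide between pockets, 9 mm at the row's ends) rise to 15 mm above the table. A block lies in it with its long side along tray x.
- pocket2 (a point): Centre of the floor of a tray pocket, 8 mm above the table, at tray y = -39 mm; axes are the tray's. The pocket is 96 mm along tray x by 60 mm along tray y; the dividers beside it (18 mm wide between pockets, 9 mm at the row's ends) rise to 15 mm above the table. A block lies in it with its long side along tray x.
- pocket3 (a point): Centre of the floor of a tray pocket, 8 mm above the table, at tray y = 39 mm; axes are the tray's. The pocket is 96 mm along tray x by 60 mm along tray y; the dividers beside it (18 mm wide between pockets, 9 mm at the row's ends) rise to 15 mm above the table. A block lies in it with its long side along tray x.
- pocket4 (a point): Centre of the floor of a tray pocket, 8 mm above the table, at tray y = 117 mm; axes are the tray's. The pocket is 96 mm along tray x by 60 mm along tray y; the dividers beside it (18 mm wide between pockets, 9 mm at the row's ends) rise to 15 mm above the table. A block lies in it with its long side along tray x.
- hold_bar (a joint): Position of the hold-down bar (m) along tray +x: 0 = home stop, over the middle of the pockets; 0.075 = back stop (away from the robot), clear of the pockets. A steel bar along tray y, 24 mm wide, underside 60, top 68 mm above the table, on end shoes 44 mm wide, 69 mm high. About 2 N of friction; stays where left. Starts near home, blocking the pockets.
- bar_grip (a point): Top centre of the bar's black upright grip, which stands on the bar's end at tray y = +187 mm: 24 mm square, 44 mm tall above the bar, its top 112 mm above the table. It moves with the bar; its axes are the tray's.
- block1: Clear resin block with a dried sea animal cast in it, one long face black: 80 mm (x) by 44 mm (y) by 44 mm (z), 0.14 to 0.27 kg. Origin: its centre; x is its long axis. It may be absent (None). Grip it across 44 mm.
- block2: Clear resin block with a dried sea animal cast in it, one long face black: 80 mm (x) by 44 mm (y) by 44 mm (z), 0.14 to 0.27 kg. Origin: its centre; x is its long axis. It may be absent (None). Grip it across 44 mm.
- block3: Clear resin block with a dried sea animal cast in it, one long face black: 80 mm (x) by 44 mm (y) by 44 mm (z), 0.14 to 0.27 kg. Origin: its centre; x is its long axis. It may be absent (None). Grip it across 44 mm.
- block4: Clear resin block with a dried sea animal cast in it, one long face black: 80 mm (x) by 44 mm (y) by 44 mm (z), 0.14 to 0.27 kg. Origin: its centre; x is its long axis. It may be absent (None). Grip it across 44 mm.
- return1: White square lidded plastic box, 46 mm (x) by 46 mm (y) by 44 mm high, 0.12 kg; origin: centre of its underside, z up. If present (only one of the four is; the others give None) it starts upright in a pocket of the hoist tray.
- return2: White square lidded plastic box, 46 mm (x) by 46 mm (y) by 44 mm high, 0.12 kg; origin: centre of its underside, z up. If present (only one of the four is; the others give None) it starts upright in a pocket of the hoist tray.
- return3: White square lidded plastic box, 46 mm (x) by 46 mm (y) by 44 mm high, 0.12 kg; origin: centre of its underside, z up. If present (only one of the four is; the others give None) it starts upright in a pocket of the hoist tray.
- return4: White square lidded plastic box, 46 mm (x) by 46 mm (y) by 44 mm high, 0.12 kg; origin: centre of its underside, z up. If present (only one of the four is; the others give None) it starts upright in a pocket of the hoist tray.
- returns_in (a point): Centre of the inner floor of the grey returns tray, which is fixed to the table: 120 mm square outside, 110 mm inside, floor 5 mm and rim 14 mm above the table; axes along its sides.
- call_box: Grey hoist call box fixed to the table, 90 mm (x) by 170 mm (y) by 45 mm high; origin: centre of its underside. The call button is at its y = -45 mm, hidden at first under the safety tab.
- safety_tab (a joint): Position of the sliding safety tab (m) along the call box's +y: 0 = over the button, 0.080 = fully aside (end stop). About 1.2 N of friction; it stays where it is left. It starts at or near 0.
- tab_ridge (a point): Top centre of the tab's black upright ridge, 12 mm thick (along box y), 40 mm wide (along box x), 24 mm tall, top 101 mm above the table. It stands in the middle of the tab's plate (60 mm along box x, 50 mm along box y, 5 mm thick, top 77 mm above the table). It moves with the tab; its axes are the box's.
- call_button (a joint): How far the call button is pressed (m): 0 = up, 0.008 = all the way in. A spring pushes it back; all the way in takes 5 N.
- call_button_top (a point): Centre of the call button's top: a white disc 34 mm across, 69 mm above the table when up; it is pressed straight down.
- jar1: Round closed specimen jar to be left alone, 60 mm across, 91 mm high, 0.35 kg. Origin: centre of its underside.
- jar2: Round closed specimen jar to be left alone, 68 mm across, 106 mm high, 0.45 kg. Origin: centre of its underside.
Things that resemble listed ones, but are neither listed nor needed, are in the scene too. What is shaped like the block2 but blue or turquoise is not meant.

How it is judged (in metres and radians):
On the way, in this order (a step that is already met when the one before it is completed fails the run):
1. the hold-down bar is pushed fully back (value of joint hold_bar above 0.07 m), for 0.2 s.
2. every block lies in a pocket of the tray, let go, the bar still back (x of block1 in the frame of tray between -0.015 and 0.015 m and y of block1 in the frame of tray between -0.135 and 0.135 m and z of block1 in the frame of tray between 0.025 and 0.035 m and angle between the x axis of each of block1, block2, block3, block4 and the x axis of tray, either way round below 0.35 rad and x of block2 in the frame of tray between -0.015 and 0.015 m and y of block2 in the frame of tray between -0.135 and 0.135 m and z of block2 in the frame of tray between 0.025 and 0.035 m and x of block3 in the frame of tray between -0.015 and 0.015 m and y of block3 in the frame of tray between -0.135 and 0.135 m and z of block3 in the frame of tray between 0.025 and 0.035 m and x of block4 in the frame of tray between -0.015 and 0.015 m and y of block4 in the frame of tray between -0.135 and 0.135 m and z of block4 in the frame of tray between 0.025 and 0.035 m and linear speed of each of block1, block2, block3, block4, return1, return2, return3, return4 below 0.02 m/s and value of joint hold_bar above 0.055 m), for 0.2 s.
3. the bar is slid fully home over the blocks (value of joint hold_bar below 0.005 m), for 0.2 s.
4. the call button is pressed all the way in (value of joint call_button above 0.006 m and value of joint safety_tab above 0.07 m), for 0.1 s.
At the end, for the whole second after the job is handed in: The white box stands in the returns tray; every block lies on a pocket's floor, long side along tray x (0.35 rad), centred within 15 mm in x, all at rest; bar within 5 mm of home; tab within 6 mm of its open stop; button has been pressed 6 mm or more and is up again (x of block1 in the frame of tray between -0.015 and 0.015 m and y of block1 in the frame of tray between -0.135 and 0.135 m and z of block1 in the frame of tray between 0.025 and 0.035 m and angle between the x axis of each of block1, block2, block3, block4 and the x axis of tray, either way round below 0.35 rad and x of block2 in the frame of tray between -0.015 and 0.015 m and y of block2 in the frame of tray between -0.135 and 0.135 m and z of block2 in the frame of tray between 0.025 and 0.035 m and x of block3 in the frame of tray between -0.015 and 0.015 m and y of block3 in the frame of tray between -0.135 and 0.135 m and z of block3 in the frame of tray between 0.025 and 0.035 m and x of block4 in the frame of tray between -0.015 and 0.015 m and y of block4 in the frame of tray between -0.135 and 0.135 m and z of block4 in the frame of tray between 0.025 and 0.035 m and x of return1 in the frame of returns_in between -0.05 and 0.05 m and y of return1 in the frame of returns_in between -0.05 and 0.05 m and z of return1 in the frame of returns_in between -0.005 and 0.005 m and angle between each of return1, return2, return3, return4's own z axis and vertical below 0.1 rad and x of return2 in the frame of returns_in between -0.05 and 0.05 m and y of return2 in the frame of returns_in between -0.05 and 0.05 m and z of return2 in the frame of returns_in between -0.005 and 0.005 m and x of return3 in the frame of returns_in between -0.05 and 0.05 m and y of return3 in the frame of returns_in between -0.05 and 0.05 m and z of return3 in the frame of returns_in between -0.005 and 0.005 m and x of return4 in the frame of returns_in between -0.05 and 0.05 m and y of return4 in the frame of returns_in between -0.05 and 0.05 m and z of return4 in the frame of returns_in between -0.005 and 0.005 m and linear speed of each of block1, block2, block3, block4, return1, return2, return3, return4 below 0.02 m/s and value of joint hold_bar below 0.005 m and value of joint safety_tab above 0.074 m and value of joint call_button below 0.002 m); the robot touches nothing.
It fails at once if the call button is pressed before the bar is locked home (value of joint call_button above 0.004 m and value of joint hold_bar above 0.008 m).
It fails at once if a round jar is shoved more than 60 mm away or knocked over (distance of any of jar1, jar2 from where it was at the start of the episode above 0.06 m or angle between any of jar1, jar2's own z axis and vertical above 0.5 rad).
Of block1, block2, block3, block4 only 3 to 4 are there at a start; the rules pass over those that are not, and their reading is None.
Of return1, return2, return3, return4 only 1 to 1 are there at a start; the rules pass over those that are not, and their reading is None.
At some moment in a run one of block1, block2, block3, block4 may be knocked a few centimetres aside while the robot is not near it.
Once in a run the grip may slacken for a moment while it holds something.
It also fails if it takes over 208 s, if anything falls off the work surface, if the arm or the gripper's body presses on something with over 40 N, if the wrist force passes 120 N, or if a joint passes its speed limit or range.

## Robot

A 6-joint arm with a two-finger parallel gripper is mounted at the origin on the work surface. World frame = base frame: x ahead of the robot, y to its left, z up, the work surface at z = 0. Lengths are in mm, angles in rad, forces in N, time in s.
With the tool pointing down it reaches from about 425 to 950 mm from the base axis. Payload 3.5 kg.
Tool frame: the origin (TCP) lies between the finger pads; the fingertips stand 14 mm ahead of it and the grasp point (between the pads) lies 5 mm behind it; z points along the fingers, y is the line along which they close (so a half turn about z gives the same grasp; the last joint's range is limited). The gripper opens to 85 mm and grips with 20 to 120 N. Pads are 22 mm wide; open, the fingers measure 114 mm over their backs; the gripper's body (76 mm by 85 mm) begins 54 mm behind the grasp point. The pads swing forward as they close: fully open they stand 13 mm farther back than shut.
Start: joints at [1.032, 0.286, 1.577, -0, 1.279, -0.15], TCP at [255.841, 624.621, 245.325] pointing down, gripper open.
Joint ranges: [-2.77, 2.77], [-0.9, 2.22], [0.21, 2.48], [-1.53, 4.67], [0.24, 2.81], [-2.84, 2.84]. Speed limits (rad/s): [2.79, 2.79, 3.14, 3.14, 3.14, 3.14].

## Interface

Orientations are given as [roll, pitch, yaw] about the fixed x, y, z axes, in that order (R = Rz(yaw) Ry(pitch) Rx(roll)).
In Python, from workcell import robot gives the robot as it stands.
- The arm moves only by the tool servo_tool, never from a script. Its argument "rows" is a list of rows, each a list of 7 numbers: the opening, from 0 (shut) to 1 (fully open), then the shift along the world's x, y, z in m, then the turn, a rotation vector about the world's x, y, z in degrees. A call has 1 to 8 rows; each row shifts and turns the commanded pose from where the row before left it; what a row does not reach is not made up. A row lasts 1/10 s, in which the tool goes at most 50 mm and 8.59 degrees, less where a joint would pass 70% of its speed; a pose out of reach is approached as far as the arm can. A call with a gripper value outside its range is refused whole. The fingers move at their own pace and stop on an object; "newtons" is the grip in N (left out, the last holds). Time passes only in rows, so rows that do not move let the fingers close. It gives the time, the measured TCP pose, the force, the opening and the grip force at its end, in the units of the state.
- robot.state(): the state, without advancing time (a new reading comes with each control period).
- robot.snapshot(name): name is "scene" or "top" or "wrist"; returns a dict with "image" (384x512x3 uint8, red, green, blue), "vertical_fov" (degrees; the focal length in pixels is half the picture's height over the tangent of half this angle, whatever the lens; pixels are square), "cx", "cy" (the principal point, pixels), "view" (4x4, takes a point from world to camera coordinates); the wrist camera has in their place "mount" (4x4, takes a point from camera to tool coordinates, whose origin is the TCP and whose axes are the flange's). Camera axes: x right, y up, looking along -z (the intrinsics and any distortion apply to the point x, -y, -z); pixel columns grow to the right and rows downward; lengths in mm; the calibration is good to about 2 mm. A picture is of the moment at which its call begins: read the wrist's pose just before it. There is no depth.
- robot.job_done(): hands the job in; it is judged then, once.
The state is a dict: "time_s": time; "q": joint angles; "qvel": joint speeds; "effort": joint torques, N m; "tool_pos": TCP position; "ee_rot": TCP orientation; "contact_force": force on the tool from outside, world axes, zero at the start; "ft_torque": the same for the moment, N m; "finger_gap": finger opening in mm; "grasp_force": force on a finger pad.
Only numpy, scipy, OpenCV 4.12 (cv2) and the standard library are available. Lean on these libraries where they do the work, as an engineer would, in place of code of your own. Each camera call takes 0.05 s, during which the arm holds its last target. There are 200 camera calls.

## Working session

There is one attempt and no reset: what is moved stays moved. The work goes in short steps, Python scripts to look and compute and a tool call to move; the robot and the scene stay as the last step left them, time stands still between calls to the robot, and variables do not carry over. Pictures are saved under pics/ and viewed, at most 14 in all, crops included, and the job is handed in when it is done.

Besides the shell and the picture viewer there is one more tool, called after "Request:" as name(argument=value, ...), one argument or row to a line, values as JSON. servo_tool: Moves the arm, as the interface text tells. Its arguments: {"type":"object","properties":{"rows":{"type":"array","items":{"type":"array","items":{"type":"number"}}},"newtons":{"type":"number"}},"required":["rows"]}

```bash
mkdir -p pics
cat > h.py <<'E'
import numpy as np, cv2
from workcell import robot
def snap(n,f):
    s=robot.state(); d=robot.snapshot(n); cv2.imwrite('pics/'+f+'.png',cv2.cvtColor(d['image'],cv2.COLOR_RGB2BGR))
    import pickle; pickle.dump((s,d),open('pics/'+f+'.pkl','wb')); return s,d
def load(f):
    import pickle; return pickle.load(open('pics/'+f+'.pkl','rb'))
def cam(s,d):
    if 'view' in d: return np.array(d['view'])
    from scipy.spatial.transform import Rotation as R
    T=np.eye(4);T[:3,:3]=R.from_euler('xyz',s['ee_rot']).as_matrix();T[:3,3]=s['tool_pos']
    return np.linalg.inv(T@np.array(d['mount']))
def ray(sd,u,v,z):
    s,d=sd;V=np.linalg.inv(cam(s,d));f=192/np.tan(np.radians(d['vertical_fov']/2))
    r=V[:3,:3]@np.array([(u-d['cx'])/f,-(v-d['cy'])/f,-1]);o=V[:3,3]
    return o+r*(z-o[2])/r[2]
def proj(sd,p):
    s,d=sd;c=cam(s,d)@np.append(p,1);f=192/np.tan(np.radians(d['vertical_fov']/2))
    return d['cx']+f*c[0]/-c[2], d['cy']+f*c[1]/c[2]
E
python3 - <<'E'
from h import *
for n in('scene','top','wrist'):
    s,d=snap(n,n+'0'); print({k:v for k,v in d.items() if k!='image'})
print(s)
a=[cv2.imread(f'pics/{n}0.png') for n in('scene','top','wrist')]
cv2.imwrite('pics/topbig.png',cv2.resize(a[1],(800,600),interpolation=cv2.INTER_CUBIC))
cv2.imwrite('pics/sw.png',cv2.resize(np.hstack([a[0],a[2]]),(800,300)))
E
```

```text
{'vertical_fov': 46.402195131064744, 'cx': 261.4135377368424, 'cy': 190.19874951676695, 'view': array([[ 8.02329431e-01,  5.96655570e-01,  1.64199660e-02,
        -4.03232494e+02],
       [-4.91310976e-01,  6.44549985e-01,  5.85806146e-01,
         1.34430542e+02],
       [ 3.38941011e-01, -4.78076821e-01,  8.10284853e-01,
        -1.44041684e+03],
       [ 0.00000000e+00,  0.00000000e+00,  0.00000000e+00,
         1.00000000e+00]])}
{'vertical_fov': 44.066273205255, 'cx': 250.21114647069493, 'cy': 188.9872667189142, 'view': array([[ 2.35903476e-02, -9.99700655e-01,  6.48811316e-03,
         2.63900149e+01],
       [ 9.91109122e-01,  2.42366740e-02,  1.30825429e-01,
        -4.81063774e+02],
       [-1.30943517e-01,  3.34421081e-03,  9.91384190e-01,
        -1.65491332e+03],
       [ 0.00000000e+00,  0.00000000e+00,  0.00000000e+00,
         1.00000000e+00]])}
{'vertical_fov': 65.63213134507608, 'cx': 254.35972219402285, 'cy': 192.41994458610307, 'mount': array([[-6.05616384e-04,  9.63112485e-01,  2.69098449e-01,
         6.88439110e+01],
       [ 9.99999420e-01,  8.23044883e-04, -6.
[... 192 characters left out ...]
 1.00000000e+00]])}
{'time_s': 0.1, 'q': array([ 1.03201362e+00,  2.87095159e-01,  1.57803564e+00, -5.01288742e-05,
        1.27862554e+00, -1.50016144e-01]), 'qvel': array([-0.00129764, -0.00145338, -0.00179693, -0.00055335, -0.00047807,
        0.00147117]), 'effort': array([ 5.09939600e-04, -4.07294154e+01, -2.93700027e+01, -1.88137165e-04,
        3.41640196e-03, -1.75984854e-05]), 'tool_pos': array([255.55265066, 624.13466191, 244.07069749]), 'ee_rot': array([-3.13944610e+00, -2.75936624e-04,  2.75284028e+00]), 'contact_force': array([-0.11591855, -0.20482281, -0.54130374]), 'ft_torque': array([ 0.04532192, -0.00273373, -0.04981457]), 'grasp_force': 0.0, 'finger_gap': 85.28831530930591}
```

View pics/topbig.png

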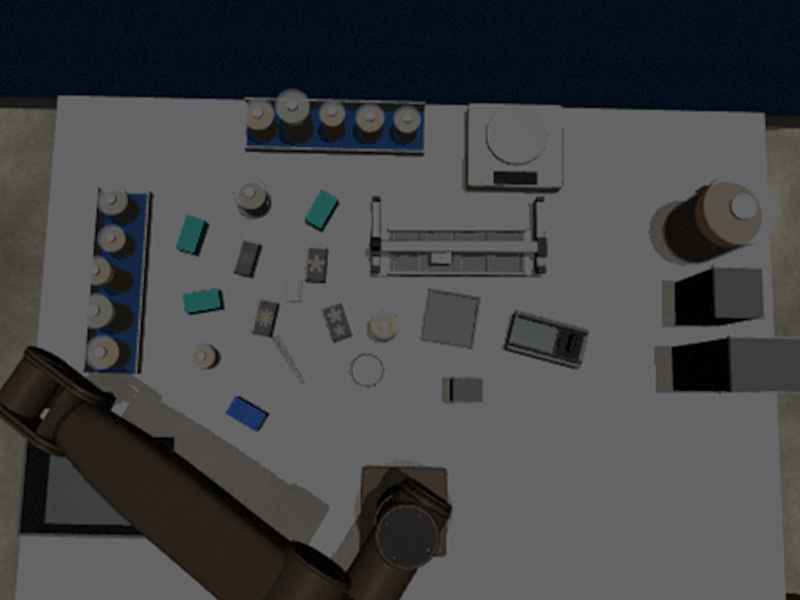

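View pics/scene0.png

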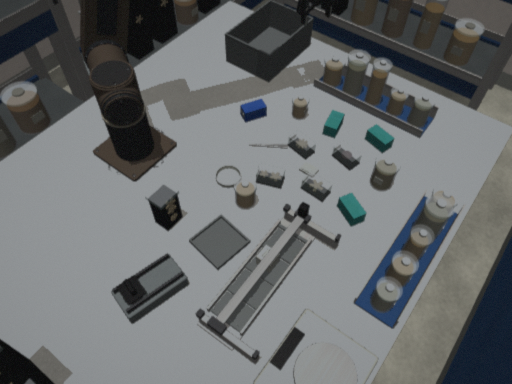

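Run:
```python
from h import *
a=cv2.imread('pics/top0.png')
c=a[105:245,110:385]
c=np.clip(c.astype(float)*2.2,0,255).astype(np.uint8)
c=cv2.resize(c,(800,407),interpolation=cv2.INTER_CUBIC)
cv2.imwrite('pics/crop1.png',c)
```

```text
(no output)
```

View pics/crop1.png

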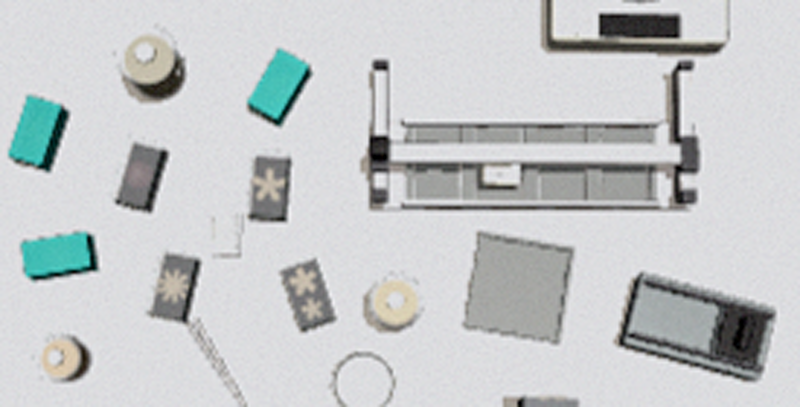

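Run:
```python
from h import *
sd=load('top0'); k=800/275
def P(u,v,z): return ray(sd,110+u/k-.35,105+v/k-.35,z).round(0)
print('cam',np.linalg.inv(sd[1]['view'])[:3,3])
for n,u,v,z in [('gripL',378,150,112),('shoeR',688,153,69),('frontwallL',372,206,28),('frontwallR',690,206,28),('backwallL',403,124,28),('backwallR',660,124,28),('railfarL',380,66,50),('railfarR',685,66,50),
 ('barL',390,152,68),('barR',668,153,68),('box',500,173,52),
 ('ret1',480,232,14),('ret2',575,247,14),('ret3',558,343,14),('ret4',464,326,14),
 ('call1',640,272,45),('call2',774,308,45),('call3',757,380,45),('call4',621,345,45),('ridge',742,333,101),
 ('jarA',395,300,91),('jarB',148,55,106),('jarC',60,350,91)]: print(n,P(u,v,z))
g=sd[1]['image'].astype(int); hsv=cv2.cvtColor(sd[1]['image'],cv2.COLOR_RGB2HSV)
m=((g.sum(2)<165)&(hsv[...,1]<110)).astype(np.uint8)
m[:, :110]=0;m[245:]=0;m[:105]=0;m[:,235:]=0
cs,_=cv2.findContours(m,0,2)
for c in cs:
    if cv2.contourArea(c)>120:
        (u,v),w,a=cv2.minAreaRect(c); b=cv2.boxPoints(((u,v),w,a))
        W=[ray(sd,*p,22)[:2] for p in b]; e1=W[1]-W[0];e2=W[2]-W[1]
        L=[np.linalg.norm(e1),np.linalg.norm(e2)];e=e1 if L[0]>L[1] else e2
        print('blk',np.round([u,v]),ray(sd,u,v,22).round(),np.round(L),np.degrees(np.arctan2(e[1],e[0])).round(),cv2.contourArea(c))
```

```text
cam [ 259.46397372   43.57588008 1703.41905625]
gripL [582.  77. 112.]
shoeR [ 596. -296.   69.]
frontwallL [528.  84.  28.]
frontwallR [ 538. -307.   28.]
backwallL [632.  49.  28.]
backwallR [ 640. -270.   28.]
railfarL [699.  79.  50.]
railfarR [ 709. -297.   50.]
barL [588.  64.  68.]
barR [ 596. -272.   68.]
box [569. -71.  52.]
ret1 [501. -50.  14.]
ret2 [ 486. -167.   14.]
ret3 [ 367. -147.   14.]
ret4 [385. -32.  14.]
call1 [ 453. -242.   45.]
call2 [ 413. -404.   45.]
call3 [ 326. -383.   45.]
call4 [ 364. -220.   45.]
ridge [ 378. -352.  101.]
jarA [407.  53.  91.]
jarB [691. 353. 106.]
jarC [340. 442.  91.]
blk [158. 166.] [558. 370.  22.] [78. 44.] -13.0 146.0
```

Request:
servo_tool(
  rows=[
    [1, 0.03, -0.045, 0.02, 0, 0, 8],
    [1, 0.03, -0.045, 0.02, 0, 0, 8],
    [1, 0.03, -0.045, 0.02, 0, 0, 8],
    [1, 0.03, -0.045, 0.02, 0, 0, 0],
    [1, 0.03, -0.045, 0.02, 0, 0, 0],
    [1, 0.03, -0.045, 0.02, 0, 0, 0],
    [1, 0.03, -0.045, 0.02, 0, 0, 0],
    [1, 0.03, -0.045, 0.02, 0, 0, 0],
  ],
)

```text
time_s: 0.95
tool_pos: [464.4, 310.7, 384.5]
ee_rot: [-3.142, -0.0, -3.111]
contact_force: [-0.0, 0.7, 0.6]
finger_gap: 84.9
grasp_force: 0.0
```

Request:
servo_tool(
  rows=[
    [1, 0.01, 0, 0, 0, 0, 0],
    [1, 0, 0, 0, 0, 0, 0],
    [1, 0, 0, 0, 0, 0, 0],
  ],
)

```text
time_s: 1.25
tool_pos: [473.2, 313.1, 382.7]
ee_rot: [-3.141, -0.003, -3.111]
contact_force: [0.0, 0.6, -0.0]
finger_gap: 85.7
grasp_force: 0.0
```

Run:
```python
from h import *
sd=snap('wrist','w1'); print(sd[0]['tool_pos'],sd[0]['ee_rot'],sd[0]['q'])
a=cv2.imread('pics/w1.png'); cv2.imwrite('pics/w1b.png',cv2.resize(np.clip(a*2.0,0,255).astype(np.uint8),(800,600)))
```

```text
[473.21829257 313.06363192 382.70859037] [-3.14124225e+00 -2.58355787e-03 -3.11090563e+00] [ 4.05420675e-01 -2.30801308e-02  1.67192411e+00  6.21330801e-04
  1.49528121e+00 -1.19611078e+00]
```

View pics/w1b.png

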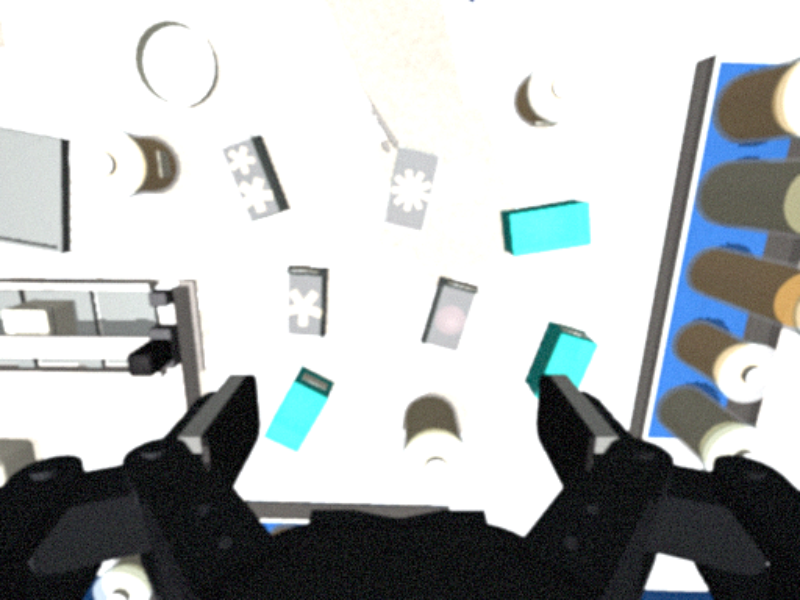

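```bash
cat >> h.py <<'E'
def blocks(sd,lo=30,hi=105,z=44,roi=None,T=np.array([588.,-110]),amin=400):
    g=cv2.cvtColor(sd[1]['image'],cv2.COLOR_RGB2HSV)
    v=cv2.medianBlur(g[...,2],3);m=((v>lo)&(v<hi)&(g[...,1]<110)).astype(np.uint8)
    if roi: q=np.zeros_like(m);q[roi[1]:roi[3],roi[0]:roi[2]]=1;m*=q
    m=cv2.morphologyEx(m,cv2.MORPH_CLOSE,np.ones((13,13)));m=cv2.morphologyEx(m,cv2.MORPH_OPEN,np.ones((9,9)))
    out=[]
    for c in cv2.findContours(m,0,2)[0]:
        if cv2.contourArea(c)<amin: continue
        W=np.array([ray(sd,*p[0],z)[:2] for p in c],np.float32)
        (x,y),(a,b),t=cv2.minAreaRect(W)
        if a<b: a,b,t=b,a,t+90
        t=(t+90)%180-90
        M=c.reshape(-1,2).mean(0)
        if 65<a<110 and 30<b<70: out.append((x,y,t)); print('px',M.round(),'xy',round(x,1),round(y,1),'L',round(a,1),round(b,1),'yaw',round(t,1),'fill',round(cv2.contourArea(W)/a/b,2))
    return out
E
python3 - <<'E'
from h import *
sd=load('w1')
im=sd[1]['image']; 
for u,v in[(160,120),(160,105),(170,105),(268,125),(195,180),(290,190),(283,210),(220,150)]: print((u,v),im[v,u])
blocks(sd,roi=(140,80,310,230))
E
```

```text
(160, 120) [156 150 136]
(160, 105) [106 105 104]
(170, 105) [31 33 33]
(268, 125) [161 155 142]
(195, 180) [103 104 103]
(290, 190) [100 102 103]
(283, 210) [119 111 115]
(220, 150) [183 186 188]
```

Run:
```python
from h import *
sd=load('w1')
for z in(44,0):
  for lo,hi in((60,140),(0,140)):
    print(z,lo);blocks(sd,lo,hi,z,roi=(140,70,310,230))
```

```text
44 60
px [198. 194.] xy 537.2 222.1 L 75.1 42.9 yaw -1.9 fill 0.96
px [164. 113.] xy 413.9 174.1 L 77.2 44.2 yaw 19.5 fill 0.89
44 0
px [198. 194.] xy 537.2 222.1 L 75.1 42.9 yaw -1.9 fill 0.96
px [164. 113.] xy 413.9 174.1 L 77.2 44.2 yaw 19.5 fill 0.89
0 60
px [198. 194.] xy 549.7 213.7 L 82.2 46.9 yaw -1.9 fill 0.96
px [164. 113.] xy 414.7 161.3 L 84.5 48.4 yaw 19.5 fill 0.89
0 0
px [198. 194.] xy 549.7 213.7 L 82.2 46.9 yaw -1.9 fill 0.96
px [164. 113.] xy 414.7 161.3 L 84.5 48.4 yaw 19.5 fill 0.89
```

Run:
```python
from h import *
sd=load('w1');k=1.5625
for n,u,v,z in[('griptop',143,360,112),('blkC',411,187,44),('blkA',450,314,44),('blkB',307,300,44),('blkD',255,178,44),('jarAtop',112,165,91),('jarB',437,458,106),('tray wall endL',185,281,28),('ring',178,65,3)]: print(n,ray(sd,u/k,v/k,z).round())
```

```text
griptop [579.  81. 112.]
blkC [419. 325.  44.]
blkA [547. 371.  44.]
blkB [536. 221.  44.]
blkD [415. 173.  44.]
jarAtop [407.  63.  91.]
jarB [679. 359. 106.]
tray wall endL [524.  88.  28.]
ring [309.  90.   3.]
```

Request:
servo_tool(
  rows=[
    [1, 0.02, -0.05, 0, 0, 0, 0],
    [1, 0.02, -0.05, 0, 0, 0, 0],
    [1, 0.02, -0.05, -0.02, 0, 0, 0],
    [1, 0.02, -0.04, -0.03, 0, 0, 0],
    [1, -0.02, -0.02, -0.04, 0, 0, 0],
    [1, -0.02, 0, -0.04, 0, 0, 0],
    [1, 0, 0, 0, 0, 0, 0],
    [1, 0, 0, 0, 0, 0, 0],
  ],
)

```text
time_s: 2.1
tool_pos: [506.7, 120.2, 258.6]
ee_rot: [3.141, -0.001, -3.109]
contact_force: [0.5, -0.2, 1.4]
finger_gap: 85.5
grasp_force: 0.0
```

Run:
```python
from h import *
sd=snap('wrist','w2'); print(sd[0]['tool_pos'],sd[0]['ee_rot'])
a=cv2.imread('pics/w2.png'); cv2.imwrite('pics/w2b.png',cv2.resize(np.clip(a*1.7,0,255).astype(np.uint8),(800,600)))
```

```text
[506.70054662 120.19530408 258.62108901] [ 3.14142789e+00 -1.05288978e-03 -3.10941349e+00]
```

View pics/w2b.png

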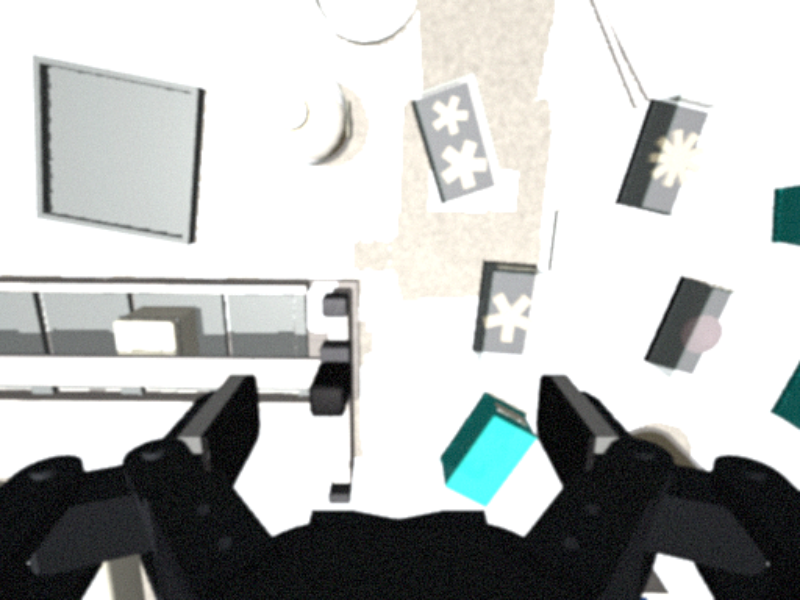

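```bash
cat >> h.py <<'E'
def tri(obs):
    A=[];b=[]
    for sd,u,v in obs:
        o=ray(sd,u,v,0);p=ray(sd,u,v,100);d=(p-o)/np.linalg.norm(p-o);M=np.eye(3)-np.outer(d,d);A.append(M);b.append(M@o)
    A=np.vstack(A);b=np.hstack(b);x=np.linalg.lstsq(A,b,rcond=None)[0];return x.round(1),np.linalg.norm(A@x-b).round(1)
E
python3 - <<'E'
from h import *
a=load('w1');b=load('w2');k=1.5625
for n,p,q in[('D',(254,195),(463,163)),('Dsmall',(241,157),(449,115)),('B',(305,308),(509,318)),('C',(411,190),(675,158)),('A',(452,319),(700,333)),('griptopcorner/center',(143,360),(328,393)),('box near-top?',(28,320),(145,336))]:
    print(n,tri([(a,p[0]/k,p[1]/k),(b,q[0]/k,q[1]/k)]))
for n,u,v in[('D',455,138),('B',508,308),('C',665,155),('A',688,325)]: print(n,[ray(b,u/k,v/k,z).round() for z in(0,44)])
print('tray',[ray(b,u/k,v/k,z).round() for u,v,z in[(355,280,28),(0,277,28),(340,495,50),(327,392,112),(38,60,14),(203,92,14),(192,240,14),(40,214,14)]])
im=b[1]['image']
E
```

```text
D (array([431.3, 166.8,  29.2]), np.float64(0.7))
Dsmall (array([396.3, 154.6,  24.2]), np.float64(1.6))
B (array([551.9, 214.2,  21.5]), np.float64(0.0))
C (array([422.2, 325.8,  23.9]), np.float64(0.1))
A (array([560.9, 376.8,  18.5]), np.float64(0.3))
griptopcorner/center (array([583.2,  76.3, 103.1]), np.float64(0.1))
box near-top? (array([569. , -76.7,  40.8]), np.float64(1.1))
D [array([412., 163.,   0.]), array([415., 158.,  44.])]
B [array([550., 218.,   0.]), array([537., 207.,  44.])]
C [array([419., 331.,   0.]), array([421., 307.,  44.])]
A [array([560., 378.,   0.]), array([546., 348.,  44.])]
tray [array([522.,  87.,  28.]), array([ 529., -193.,   28.]), array([706.,  78.,  50.]), array([578.,  77., 112.]), array([ 368., -146.,   14.]), array([386., -27.,  14.]), array([497., -45.,  14.]), array([ 480., -163.,   14.])]
```

Request:
servo_tool(
  rows=[
    [1, 0.037, -0.022, -0.02, 0, 0, 0],
    [1, 0.036, -0.021, -0.02, 0, 0, 0],
    [1, 0, 0, -0.04, 0, 0, 0],
    [1, 0, 0, -0.04, 0, 0, 0],
    [1, 0, 0, -0.03, 0, 0, 0],
    [1, 0, 0, -0.016, 0, 0, 0],
    [1, 0, 0, 0, 0, 0, 0],
  ],
)

```text
time_s: 2.85
tool_pos: [581.5, 76.5, 93.1]
ee_rot: [-3.142, 0.0, -3.11]
contact_force: [0.4, -0.9, -0.2]
finger_gap: 85.5
grasp_force: 0.0
```

Request:
servo_tool(
  rows=[
    [0, 0, 0, 0, 0, 0, 0],
    [0, 0, 0, 0, 0, 0, 0],
    [0, 0, 0, 0, 0, 0, 0],
    [0, 0, 0, 0, 0, 0, 0],
    [0, 0, 0, 0, 0, 0, 0],
    [0, 0, 0, 0, 0, 0, 0],
  ],
  newtons=50,
)

```text
time_s: 3.45
tool_pos: [580.9, 75.7, 94.2]
ee_rot: [-3.141, 0.002, -3.112]
contact_force: [-0.7, -0.3, 6.1]
finger_gap: 23.2
grasp_force: 50.4
```

Request:
servo_tool(
  rows=[
    [0, 0.015, 0.0004, 0, 0, 0, 0],
    [0, 0.015, 0.0004, 0, 0, 0, 0],
    [0, 0.015, 0.0004, 0, 0, 0, 0],
    [0, 0.012, 0.0003, 0, 0, 0, 0],
    [0, 0.009, 0.0003, 0, 0, 0, 0],
    [0, 0.004, 0.0001, 0, 0, 0, 0],
    [0, 0.004, 0.0001, 0, 0, 0, 0],
    [0, 0, 0, 0, 0, 0, 0],
  ],
)

```text
time_s: 4.25
tool_pos: [652.8, 77.2, 94.2]
ee_rot: [-3.14, -0.005, -3.112]
contact_force: [-9.7, -3.2, 11.1]
finger_gap: 23.6
grasp_force: 51.1
```

Request:
servo_tool(
  rows=[
    [0, 0.004, 0, 0, 0, 0, 0],
    [0, 0.003, 0, 0, 0, 0, 0],
    [0, 0, 0, 0, 0, 0, 0],
    [0, 0, 0, 0, 0, 0, 0],
  ],
)

```text
time_s: 4.65
tool_pos: [653.5, 77.3, 93.9]
ee_rot: [-3.14, -0.024, -3.111]
contact_force: [-26.7, -3.8, 21.9]
finger_gap: 23.3
grasp_force: 49.9
```

Request:
servo_tool(
  rows=[
    [0, -0.005, 0, 0, 0, 0, 0],
    [1, -0.003, 0, 0, 0, 0, 0],
    [1, 0, 0, 0, 0, 0, 0],
    [1, 0, 0, 0, 0, 0, 0],
    [1, 0, 0, 0.03, 0, 0, 0],
    [1, 0, -0.02, 0.05, 0, 0, 0],
    [1, -0.015, -0.05, 0.05, 0, 0, 0],
    [1, -0.015, -0.05, 0.04, 0, 0, 0],
  ],
)

```text
time_s: 5.45
tool_pos: [632.0, -13.4, 236.4]
ee_rot: [-3.141, 0.002, -3.109]
contact_force: [1.1, -0.3, 0.3]
finger_gap: 85.4
grasp_force: 0.0
```

Request:
servo_tool(
  rows=[
    [1, 0, -0.02, 0.0, 0, 0, 0],
    [1, 0, 0, 0, 0, 0, 0],
    [1, 0, 0, 0, 0, 0, 0],
  ],
)

```text
time_s: 5.75
tool_pos: [631.2, -33.2, 233.4]
ee_rot: [3.141, -0.001, -3.112]
contact_force: [0.1, 0.7, -0.9]
finger_gap: 85.2
grasp_force: 0.0
```

Run:
```python
from h import *
sd=snap('wrist','w3'); print(sd[0]['tool_pos'],sd[0]['ee_rot'])
a=cv2.imread('pics/w3.png'); cv2.imwrite('pics/w3b.png',cv2.resize(np.clip(a*1.4,0,255).astype(np.uint8),(800,600)))
```

```text
[631.16077891 -33.19877658 233.39350683] [ 3.14069800e+00 -1.00425912e-03 -3.11236135e+00]
```

View pics/w3b.png

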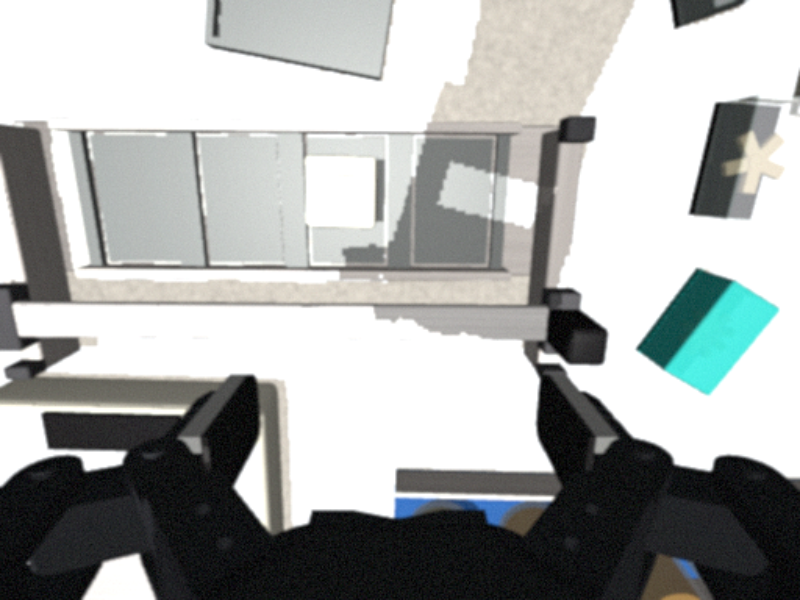

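Run:
```python
from h import *
b=load('w3');k=1.5625
P=lambda u,v,z: ray(b,u/k,v/k,z).round(1)
print('box',[P(u,v,52) for u,v in[(306,155),(375,156),(376,229),(306,228)]])
print('front wall outer/inner',P(300,121,28),P(300,131,28),'back',P(240,268,28),P(240,279,28))
print('front wall outer L/R',P(80,121,28),P(510,123,28))
print('dividers z15',[P(u,200,15) for u in(195,203,279,303,388,412,491,498)])
print('divz8',[P(u,200,8) for u in(203,303,388,412)])
print('bar corners',[P(u,v,68) for u,v in[(20,303),(20,337),(545,305),(545,340)]])
print('ret edge',P(207,45,14),P(381,78,14))
print('grip',P(588,344,112))
```

```text
box [array([554.3, -93.1,  52. ]), array([553.7, -49.2,  52. ]), array([600. , -47.8,  52. ]), array([600.6, -94.3,  52. ])]
front wall outer/inner [ 531.9 -101.1   28. ] [ 538.3 -101.3   28. ] back [ 634.1 -147.8   28. ] [ 642.3 -148.3   28. ]
front wall outer L/R [ 536.2 -249.1   28. ] [529.1  40.4  28. ]
dividers z15 [array([ 587.1, -181.8,   15. ]), array([ 586.9, -176. ,   15. ]), array([ 585.3, -120.5,   15. ]), array([ 584.8, -103. ,   15. ]), array([583.1, -40.9,  15. ]), array([582.6, -23.4,  15. ]), array([580.9,  34.4,  15. ]), array([580.8,  39.5,  15. ])]
divz8 [array([ 587.4, -178.8,    8. ]), array([ 585.3, -104.4,    8. ]), array([583.5, -41. ,   8. ]), array([583. , -23.1,   8. ])]
bar corners [array([ 653.1, -280.1,   68. ]), array([ 676.9, -284.6,   68. ]), array([644.7,  65. ,  68. ]), array([669.2,  67.8,  68. ])]
ret edge [ 484.4 -165.2   14. ] [501.4 -47.6  14. ]
grip [655.   77.4 112. ]
```

Request:
servo_tool(
  rows=[
    [1, -0.027, -0.019, -0.04, 0, 0, 0],
    [1, -0.027, -0.019, -0.04, 0, 0, 0],
    [1, 0, 0, -0.04, 0, 0, 0],
    [1, 0, 0, -0.04, 0, 0, 0],
    [1, 0, 0, -0.025, 0, 0, 0],
    [1, 0, 0, -0.012, 0, 0, 0],
    [1, 0, 0, 0, 0, 0, 0],
    [1, 0, 0, 0, 0, 0, 0],
  ],
)

```text
time_s: 6.6
tool_pos: [580.2, -69.5, 40.9]
ee_rot: [-3.141, 0.001, -3.111]
contact_force: [-0.0, -0.5, 0.1]
finger_gap: 85.2
grasp_force: 0.0
```

Request:
servo_tool(
  rows=[
    [0, 0, 0, 0, 0, 0, 0],
    [0, 0, 0, 0, 0, 0, 0],
    [0, 0, 0, 0, 0, 0, 0],
    [0, 0, 0, 0, 0, 0, 0],
    [0, 0, 0, 0, 0, 0, 0],
  ],
  newtons=40,
)

```text
time_s: 7.1
tool_pos: [580.4, -70.2, 41.7]
ee_rot: [-3.141, 0.003, -3.112]
contact_force: [-0.6, 0.6, 6.3]
finger_gap: 45.2
grasp_force: 43.5
```

Request:
servo_tool(
  rows=[
    [0, 0, 0, 0.02, 0, 0, 0],
    [0, 0, 0, 0.03, 0, 0, 0],
    [0, -0.03, -0.007, 0.03, 0, 0, 0],
    [0, -0.04, -0.007, 0, 0, 0, 0],
    [0, -0.04, -0.007, 0, 0, 0, 0],
    [0, -0.03, -0.006, 0, 0, 0, 0],
    [0, 0, 0, -0.03, 0, 0, 0],
    [0, 0, 0, 0, 0, 0, 0],
  ],
)

```text
time_s: 7.9
tool_pos: [435.5, -95.6, 86.9]
ee_rot: [3.138, -0.007, -3.113]
contact_force: [-0.0, 0.1, -1.9]
finger_gap: 45.5
grasp_force: 42.6
```

Request:
servo_tool(
  rows=[
    [0, 0.003, 0, -0.02, 0, 0, 0],
    [0, 0, 0, -0.015, 0, 0, 0],
    [0, 0, 0, -0.008, 0, 0, 0],
    [0, 0, 0, -0.004, 0, 0, 0],
    [0, 0, 0, 0, 0, 0, 0],
  ],
)

```text
time_s: 8.4
tool_pos: [442.3, -96.7, 42.9]
ee_rot: [3.141, -0.001, -3.111]
contact_force: [0.0, -0.3, -1.8]
finger_gap: 45.3
grasp_force: 42.7
```

Request:
servo_tool(
  rows=[
    [0, 0, 0, -0.002, 0, 0, 0],
    [0, 0, 0, -0.002, 0, 0, 0],
    [0, 0, 0, 0, 0, 0, 0],
  ],
)

```text
time_s: 8.7
tool_pos: [442.4, -96.9, 39.3]
ee_rot: [-3.141, 0.0, -3.111]
contact_force: [-0.5, 0.9, -0.3]
finger_gap: 45.5
grasp_force: 42.7
```

Request:
servo_tool(
  rows=[
    [0.75, 0, 0, 0, 0, 0, 0],
    [0.75, 0, 0, 0, 0, 0, 0],
    [0.75, 0, 0, 0, 0, 0, 0],
    [0.75, 0, 0, 0.04, 0, 0, 0],
    [0.75, 0, 0, 0.05, 0, 0, 0],
    [1, 0, 0.02, 0.05, 0, 0, 0],
    [1, 0.01, 0.05, 0.02, 0, 0, 0],
    [1, 0.01, 0.05, 0, 0, 0, 0],
  ],
)

```text
time_s: 9.5
tool_pos: [464.0, 16.4, 199.1]
ee_rot: [-3.139, 0.01, -3.115]
contact_force: [0.7, -0.3, -1.1]
finger_gap: 85.2
grasp_force: 0.0
```

Request:
servo_tool(
  rows=[
    [1, 0.01, 0.05, 0, 0, 0, 0],
    [1, 0, 0.05, 0, 0, 0, 0],
    [1, 0, 0.04, 0, 0, 0, 0],
    [1, 0, 0, 0, 0, 0, 0],
    [1, 0, 0, 0, 0, 0, 0],
  ],
)

```text
time_s: 10.0
tool_pos: [470.7, 156.2, 193.8]
ee_rot: [-3.141, -0.0, -3.109]
contact_force: [-0.5, -0.5, 0.6]
finger_gap: 85.6
grasp_force: 0.0
```

Run:
```python
from h import *
sd=snap('wrist','w4'); print(sd[0]['tool_pos'],sd[0]['ee_rot'])
a=cv2.imread('pics/w4.png'); cv2.imwrite('pics/w4b.png',cv2.resize(np.clip(a*1.4,0,255).astype(np.uint8),(800,600)))
```

```text
[470.71433219 156.20329495 193.76471766] [-3.14118229e+00 -9.67720013e-05 -3.10899132e+00]
```

View pics/w4b.png

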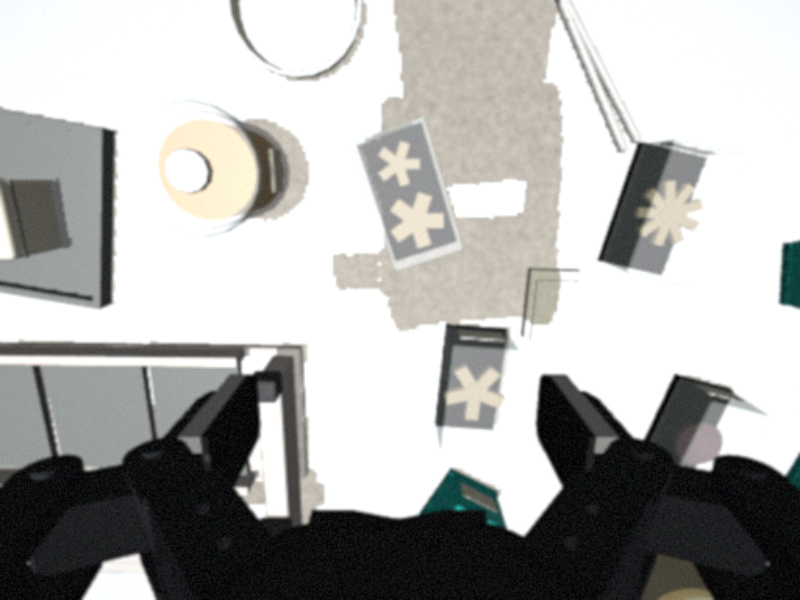

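```bash
cat >> h.py <<'E'
def quad(sd,pts,z,k=1.5625):
    W=np.array([ray(sd,u/k,v/k,z)[:2] for u,v in pts],np.float32);(x,y),(a,b),t=cv2.minAreaRect(W)
    if a<b:a,b,t=b,a,t+90
    t=(t+90)%180-90
    print('c',W.mean(0).round(1),'L',round(a,1),round(b,1),'yaw',round(t,1))
E
python3 - <<'E'
from h import *
b=load('w4')
quad(b,[(358,147),(425,119),(462,242),(397,270)],44)
quad(b,[(363,151),(418,122),(457,240),(397,262)],0)
quad(b,[(638,142),(706,155),(666,274),(600,260)],0)
quad(b,[(445,325),(508,328),(495,430),(437,428)],0)
E
```

```text
c [416.4 162.6] L 76.8 42.5 yaw 20.5
c [418.1 162.7] L 82.1 44.5 yaw 21.9
c [422.1 328.9] L 81.8 49.0 yaw -8.2
c [552.2 214.8] L 84.8 46.3 yaw -0.8
```

Request:
servo_tool(
  rows=[
    [1, -0.018, 0.003, -0.02, 0, 0, 6.2],
    [1, -0.018, 0.003, -0.02, 0, 0, 6.2],
    [1, -0.018, 0.001, -0.02, 0, 0, 6.2],
    [1, 0, 0, -0.03, 0, 0, 0],
    [1, 0, 0, -0.03, 0, 0, 0],
    [1, 0, 0, -0.02, 0, 0, 0],
    [1, 0, 0, 0, 0, 0, 0],
    [1, 0, 0, 0, 0, 0, 0],
  ],
)

```text
time_s: 10.85
tool_pos: [417.3, 161.5, 54.0]
ee_rot: [-3.142, -0.0, -2.789]
contact_force: [-0.1, 0.0, 0.4]
finger_gap: 85.3
grasp_force: 0.0
```

Request:
servo_tool(
  rows=[
    [1, 0, 0.001, -0.015, 0, 0, 0],
    [1, 0, 0, -0.011, 0, 0, 0],
    [1, 0, 0, 0, 0, 0, 0],
    [0, 0, 0, 0, 0, 0, 0],
    [0, 0, 0, 0, 0, 0, 0],
    [0, 0, 0, 0, 0, 0, 0],
    [0, 0, 0, 0, 0, 0, 0],
    [0, 0, 0, 0, 0, 0, 0],
  ],
  newtons=60,
)

```text
time_s: 11.65
tool_pos: [418.1, 163.5, 28.8]
ee_rot: [-3.141, 0.002, -2.787]
contact_force: [-0.6, -0.6, 5.7]
finger_gap: 42.8
grasp_force: 63.3
```

Request:
servo_tool(
  rows=[
    [0, 0, 0, 0.01, 0, 0, 0],
    [0, 0, 0, 0.03, 0, 0, 0],
    [0, 0, 0, 0.04, 0, 0, 0],
    [0, 0, 0, 0.04, 0, 0, 0],
    [0, 0, 0, 0, 0, 0, 0],
  ],
)

```text
time_s: 12.15
tool_pos: [420.3, 164.1, 153.6]
ee_rot: [-3.139, 0.011, -2.787]
contact_force: [1.5, 0.5, -1.6]
finger_gap: 43.5
grasp_force: 62.7
```

Request:
servo_tool(
  rows=[
    [0, 0.019, -0.043, 0, 0, 0, -6.3],
    [0, 0.019, -0.043, 0, 0, 0, -6.3],
    [0, 0.019, -0.043, 0, 0, 0, -6.3],
    [0, 0.019, -0.043, 0, 0, 0, 0],
    [0, 0.019, -0.043, 0, 0, 0, 0],
    [0, 0.019, -0.043, 0, 0, 0, 0],
    [0, 0.019, -0.043, 0, 0, 0, 0],
    [0, 0.018, -0.043, 0, 0, 0, 0],
  ],
)

```text
time_s: 12.95
tool_pos: [567.1, -181.7, 145.3]
ee_rot: [3.139, -0.004, -3.117]
contact_force: [1.2, 0.9, -1.7]
finger_gap: 43.1
grasp_force: 62.7
```

Request:
servo_tool(
  rows=[
    [0, 0.018, -0.043, 0, 0, 0, 0],
    [0, 0, -0.004, -0.03, 0, 0, 0],
    [0, 0, 0, -0.03, 0, 0, 0],
    [0, 0, 0, 0, 0, 0, 0],
    [0, 0, 0, 0, 0, 0, 0],
  ],
)

```text
time_s: 13.45
tool_pos: [584.5, -226.5, 85.6]
ee_rot: [3.139, -0.004, -3.117]
contact_force: [-0.2, 0.0, -2.1]
finger_gap: 42.9
grasp_force: 62.7
```

Request:
servo_tool(
  rows=[
    [0, 0.006, -0.0015, -0.02, 0, 0, 0],
    [0, 0, 0, -0.018, 0, 0, 0],
    [0, 0, 0, -0.006, 0, 0, 0],
    [0, 0, 0, 0, 0, 0, 0],
  ],
)

```text
time_s: 13.85
tool_pos: [591.0, -228.2, 42.6]
ee_rot: [3.14, -0.003, -3.116]
contact_force: [1.2, -0.3, -2.7]
finger_gap: 42.8
grasp_force: 62.8
```

Lower to touch, release, raise.

Request:
servo_tool(
  rows=[
    [0, 0, 0, -0.003, 0, 0, 0],
    [0, 0, 0, -0.003, 0, 0, 0],
    [0, 0, 0, -0.001, 0, 0, 0],
    [0, 0, 0, 0, 0, 0, 0],
  ],
)

```text
time_s: 14.25
tool_pos: [592.0, -229.2, 37.0]
ee_rot: [-3.141, 0.0, -3.117]
contact_force: [-0.4, 0.8, -2.0]
finger_gap: 42.7
grasp_force: 62.8
```

Request:
servo_tool(
  rows=[
    [0.7, 0, 0, 0, 0, 0, 0],
    [0.7, 0, 0, 0, 0, 0, 0],
    [0.7, 0, 0, 0, 0, 0, 0],
    [0.7, 0, 0, 0, 0, 0, 0],
    [0.7, 0, 0, 0.03, 0, 0, 0],
    [0.7, 0, 0, 0.04, 0, 0, 0],
    [0.7, 0, 0.01, 0.05, 0, 0, 0],
    [1, -0.01, 0.05, 0.05, 0, 0, 0],
  ],
)

```text
time_s: 15.05
tool_pos: [586.5, -186.7, 195.0]
ee_rot: [-3.138, 0.005, -3.12]
contact_force: [1.0, 0.5, -0.1]
finger_gap: 72.7
grasp_force: 0.0
```

Request:
servo_tool(
  rows=[
    [1, 0.004, 0.048, 0, 0, 0, 0],
    [1, 0.004, 0.048, 0, 0, 0, 0],
    [1, 0.004, 0.048, 0, 0, 0, 0],
    [1, 0.004, 0.048, 0, 0, 0, 0],
    [1, 0.004, 0.048, 0, 0, 0, 0],
    [1, 0.004, 0.048, 0, 0, 0, 0],
    [1, 0.004, 0.048, 0, 0, 0, 0],
    [1, 0, 0.048, 0, 0, 0, 0],
  ],
)

```text
time_s: 15.85
tool_pos: [613.1, 201.7, 191.2]
ee_rot: [3.142, 0.001, -3.117]
contact_force: [0.8, 0.2, 0.4]
finger_gap: 85.3
grasp_force: 0.0
```

Request:
servo_tool(
  rows=[
    [1, 0, 0.018, 0, 0, 0, 0],
    [1, 0, 0, 0, 0, 0, 0],
    [1, 0, 0, 0, 0, 0, 0],
  ],
)

```text
time_s: 16.15
tool_pos: [612.9, 217.2, 190.7]
ee_rot: [-3.141, -0.0, -3.116]
contact_force: [-0.1, -0.6, 0.1]
finger_gap: 85.5
grasp_force: 0.0
```

Run:
```python
from h import *
sd=snap('wrist','w5'); print(sd[0]['tool_pos'],sd[0]['ee_rot'])
a=cv2.imread('pics/w5.png'); cv2.imwrite('pics/w5b.png',cv2.resize(np.clip(a*1.4,0,255).astype(np.uint8),(800,600)))
```

```text
[612.93482615 217.19594445 190.71214288] [-3.14071914e+00 -1.98127849e-04 -3.11628597e+00]
```

View pics/w5b.png

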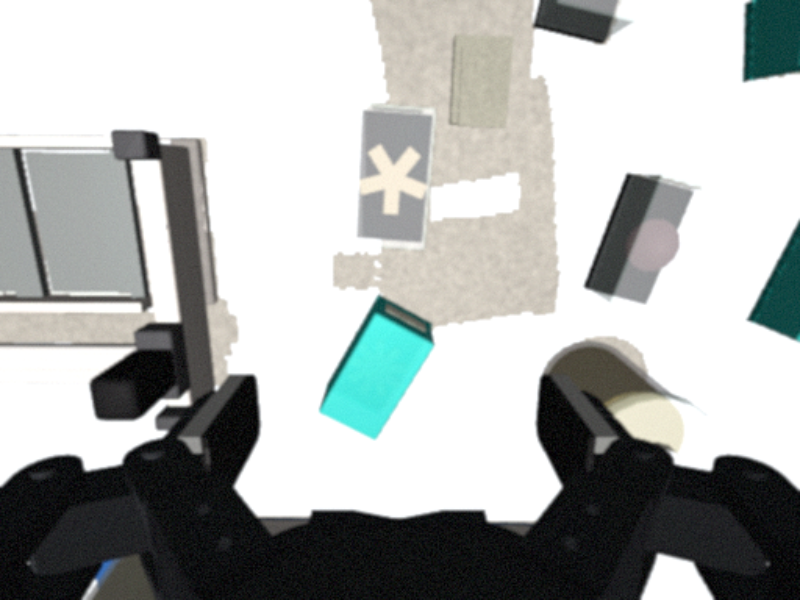

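Run:
```python
from h import *
b=load('w5')
quad(b,[(365,105),(434,108),(427,247),(357,243)],44)
quad(b,[(365,110),(431,112),(424,243),(358,237)],0)
quad(b,[(628,175),(692,187),(648,304),(585,288)],0)
print(ray(b,590/1.5625,385/1.5625,0), ray(b,645/1.5625,425/1.5625,106))
```

```text
c [548.5 214.8] L 77.1 41.7 yaw -1.9
c [548.8 213.8] L 84.3 45.5 yaw -0.8
c [586.4 382.2] L 83.2 47.8 yaw -10.8
[695.72560913 364.22827801   0.        ] [667.24785805 346.3903907  106.        ]
```

Request:
servo_tool(
  rows=[
    [1, -0.021, -0.001, -0.02, 0, 0, -3],
    [1, -0.021, -0.001, -0.02, 0, 0, 0],
    [1, -0.021, -0.001, -0.03, 0, 0, 0],
    [1, 0, 0, -0.03, 0, 0, 0],
    [1, 0, 0, -0.03, 0, 0, 0],
    [1, 0, 0, 0, 0, 0, 0],
    [1, 0, 0, 0, 0, 0, 0],
  ],
)

```text
time_s: 16.9
tool_pos: [550.2, 213.4, 61.0]
ee_rot: [-3.141, -0.001, 3.112]
contact_force: [0.7, 0.9, 0.5]
finger_gap: 85.5
grasp_force: 0.0
```

Request:
servo_tool(
  rows=[
    [1, -0.001, 0.001, -0.018, 0, 0, 0],
    [1, 0, 0, -0.014, 0, 0, 0],
    [1, 0, 0, 0, 0, 0, 0],
    [0, 0, 0, 0, 0, 0, 0],
    [0, 0, 0, 0, 0, 0, 0],
    [0, 0, 0, 0, 0, 0, 0],
    [0, 0, 0, 0, 0, 0, 0],
    [0, 0, 0, 0, 0, 0, 0],
  ],
  newtons=60,
)

```text
time_s: 17.7
tool_pos: [550.1, 216.0, 30.2]
ee_rot: [3.141, 0.003, 3.114]
contact_force: [0.1, 0.8, 4.1]
finger_gap: 43.0
grasp_force: 63.7
```

Request:
servo_tool(
  rows=[
    [0, 0, 0, 0.01, 0, 0, 0],
    [0, 0, 0, 0.03, 0, 0, 0],
    [0, 0, 0, 0.04, 0, 0, 0],
    [0, 0, 0, 0.04, 0, 0, 0],
    [0, 0, 0, 0, 0, 0, 0],
  ],
)

```text
time_s: 18.2
tool_pos: [552.6, 216.7, 156.1]
ee_rot: [3.139, 0.012, 3.114]
contact_force: [0.3, 1.0, -0.8]
finger_gap: 42.8
grasp_force: 63.2
```

Request:
servo_tool(
  rows=[
    [0, 0.005, -0.046, 0, 0, 0, 3],
    [0, 0.005, -0.046, 0, 0, 0, 0],
    [0, 0.005, -0.046, 0, 0, 0, 0],
    [0, 0.005, -0.046, 0, 0, 0, 0],
    [0, 0.005, -0.046, 0, 0, 0, 0],
    [0, 0.005, -0.046, 0, 0, 0, 0],
    [0, 0.003, -0.046, 0, 0, 0, 0],
    [0, 0.003, -0.045, 0, 0, 0, 0],
  ],
)

```text
time_s: 19.0
tool_pos: [583.9, -152.7, 147.5]
ee_rot: [3.14, -0.002, -3.117]
contact_force: [-0.2, 0.5, -1.7]
finger_gap: 42.8
grasp_force: 63.1
```

Request:
servo_tool(
  rows=[
    [0, 0, 0, -0.03, 0, 0, 0],
    [0, 0, 0, -0.03, 0, 0, 0],
    [0, 0, 0, -0.02, 0, 0, 0],
    [0, 0, 0, 0, 0, 0, 0],
    [0, 0, 0, 0, 0, 0, 0],
  ],
)

```text
time_s: 19.5
tool_pos: [584.3, -150.9, 68.1]
ee_rot: [3.141, -0.002, -3.117]
contact_force: [-0.5, -0.0, -0.2]
finger_gap: 43.1
grasp_force: 63.1
```

Request:
servo_tool(
  rows=[
    [0, 0.004, 0.001, -0.015, 0, 0, 0],
    [0, 0, 0, -0.01, 0, 0, 0],
    [0, 0, 0, -0.003, 0, 0, 0],
    [0, 0, 0, -0.002, 0, 0, 0],
    [0, 0, 0, 0, 0, 0, 0],
  ],
)

```text
time_s: 20.0
tool_pos: [589.1, -150.3, 38.8]
ee_rot: [-3.142, 0.0, -3.117]
contact_force: [-0.9, -0.0, -1.0]
finger_gap: 43.4
grasp_force: 63.3
```

Request:
servo_tool(
  rows=[
    [0, 0, 0, -0.001, 0, 0, 0],
    [0.7, 0, 0, 0, 0, 0, 0],
    [0.7, 0, 0, 0, 0, 0, 0],
    [0.7, 0, 0, 0, 0, 0, 0],
    [0.7, 0, 0, 0.03, 0, 0, 0],
    [0.7, 0, 0, 0.04, 0, 0, 0],
    [0.7, 0, 0.01, 0.05, 0, 0, 0],
    [1, -0.01, 0.04, 0.04, 0, 0, 0],
  ],
)

```text
time_s: 20.8
tool_pos: [582.1, -107.9, 195.9]
ee_rot: [-3.139, 0.006, -3.12]
contact_force: [0.5, 1.1, 1.0]
finger_gap: 72.7
grasp_force: 0.0
```

Request:
servo_tool(
  rows=[
    [1, -0.01, 0.048, 0, 0, 0, 0],
    [1, -0.01, 0.048, 0, 0, 0, 0],
    [1, -0.01, 0.048, 0, 0, 0, 0],
    [1, -0.01, 0.048, 0, 0, 0, 0],
    [1, -0.01, 0.048, 0, 0, 0, 0],
    [1, -0.01, 0.048, 0, 0, 0, 0],
    [1, -0.01, 0.048, 0, 0, 0, 0],
    [1, -0.01, 0.048, 0, 0, 0, 0],
  ],
)

```text
time_s: 21.6
tool_pos: [499.6, 280.3, 192.2]
ee_rot: [3.141, 0.001, -3.117]
contact_force: [0.7, -0.3, 0.3]
finger_gap: 85.6
grasp_force: 0.0
```

Request:
servo_tool(
  rows=[
    [1, -0.01, 0.045, 0, 0, 0, 0],
    [1, 0, 0, 0, 0, 0, 0],
    [1, 0, 0, 0, 0, 0, 0],
  ],
)

```text
time_s: 21.9
tool_pos: [489.8, 324.4, 191.8]
ee_rot: [-3.141, 0.0, -3.114]
contact_force: [-0.3, 0.2, 0.7]
finger_gap: 85.0
grasp_force: 0.0
```

Run:
```python
from h import *
sd=snap('wrist','w6'); print(sd[0]['tool_pos'],sd[0]['ee_rot'])
a=cv2.imread('pics/w6.png'); cv2.imwrite('pics/w6b.png',cv2.resize(np.clip(a*1.4,0,255).astype(np.uint8),(800,600)))
```

```text
[489.75834841 324.3590041  191.78709093] [-3.14130156e+00  3.26106690e-04 -3.11409628e+00]
```

View pics/w6b.png

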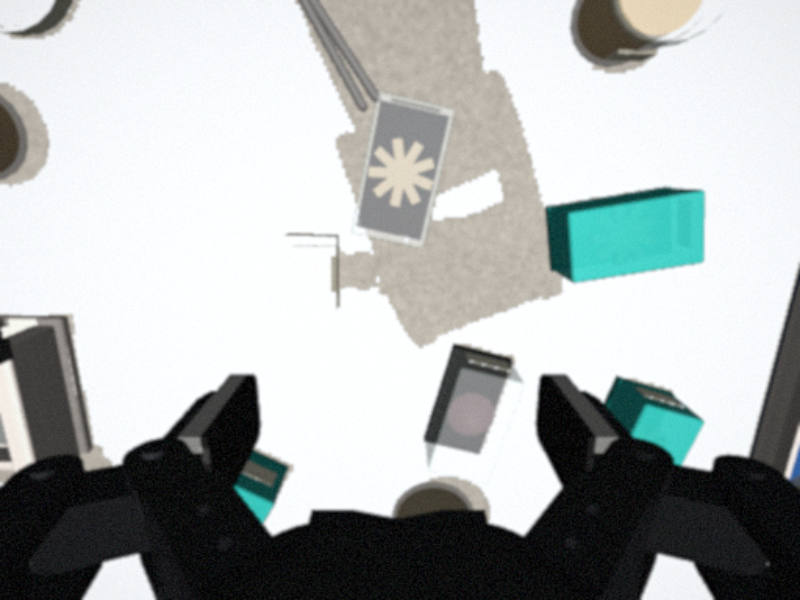

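Run:
```python
from h import *
b=load('w6')
quad(b,[(378,93),(454,110),(425,246),(353,230)],44)
quad(b,[(380,98),(448,112),(420,241),(357,227)],0)
quad(b,[(455,344),(514,357),(490,458),(425,440)],0)
```

```text
c [422.  325.5] L 77.2 43.9 yaw -10.1
c [421.8 325.2] L 84.9 44.4 yaw -10.0
c [588.9 383.2] L 86.4 54.1 yaw -13.0
```

Request:
servo_tool(
  rows=[
    [1, -0.023, 0, -0.02, 0, 0, -6],
    [1, -0.023, 0.001, -0.02, 0, 0, -5.6],
    [1, -0.022, 0, -0.03, 0, 0, 0],
    [1, 0, 0, -0.03, 0, 0, 0],
    [1, 0, 0, -0.03, 0, 0, 0],
    [1, 0, 0, 0, 0, 0, 0],
    [1, 0, 0, 0, 0, 0, 0],
  ],
)

```text
time_s: 22.65
tool_pos: [422.8, 323.3, 61.9]
ee_rot: [-3.141, -0.001, 2.962]
contact_force: [0.2, 0.0, -0.4]
finger_gap: 85.3
grasp_force: 0.0
```

Request:
servo_tool(
  rows=[
    [1, 0, 0.002, -0.018, 0, 0, 0],
    [1, 0, 0, -0.015, 0, 0, 0],
    [1, 0, 0, 0, 0, 0, 0],
    [0, 0, 0, 0, 0, 0, 0],
    [0, 0, 0, 0, 0, 0, 0],
    [0, 0, 0, 0, 0, 0, 0],
    [0, 0, 0, 0, 0, 0, 0],
    [0, 0, 0, 0, 0, 0, 0],
  ],
  newtons=60,
)

```text
time_s: 23.45
tool_pos: [423.2, 326.8, 29.9]
ee_rot: [3.14, 0.002, 2.964]
contact_force: [-0.7, -0.7, 5.3]
finger_gap: 43.3
grasp_force: 63.8
```

Request:
servo_tool(
  rows=[
    [0, 0, 0, 0.01, 0, 0, 0],
    [0, 0, 0, 0.03, 0, 0, 0],
    [0, 0, 0, 0.04, 0, 0, 0],
    [0, 0, 0, 0.04, 0, 0, 0],
    [0, 0, 0, 0, 0, 0, 0],
  ],
)

```text
time_s: 23.95
tool_pos: [425.4, 328.2, 155.3]
ee_rot: [3.134, 0.01, 2.964]
contact_force: [0.7, 0.7, -2.2]
finger_gap: 43.1
grasp_force: 63.4
```

Request:
servo_tool(
  rows=[
    [0, 0.018, -0.045, 0, 0, 0, 6],
    [0, 0.018, -0.045, 0, 0, 0, 5.6],
    [0, 0.018, -0.045, 0, 0, 0, 0],
    [0, 0.018, -0.045, 0, 0, 0, 0],
    [0, 0.018, -0.045, 0, 0, 0, 0],
    [0, 0.018, -0.045, 0, 0, 0, 0],
    [0, 0.018, -0.045, 0, 0, 0, 0],
    [0, 0.019, -0.045, 0, 0, 0, 0],
  ],
)

```text
time_s: 24.75
tool_pos: [566.3, -35.2, 147.0]
ee_rot: [3.14, -0.003, -3.117]
contact_force: [1.0, 0.3, -1.9]
finger_gap: 43.3
grasp_force: 63.2
```

Request:
servo_tool(
  rows=[
    [0, 0.02, -0.04, 0, 0, 0, 0],
    [0, 0, 0, -0.03, 0, 0, 0],
    [0, 0, 0, -0.03, 0, 0, 0],
    [0, 0, 0, -0.02, 0, 0, 0],
    [0, 0, 0, 0, 0, 0, 0],
    [0, 0, 0, 0, 0, 0, 0],
  ],
)

```text
time_s: 25.35
tool_pos: [586.4, -73.3, 67.7]
ee_rot: [3.141, -0.002, -3.117]
contact_force: [0.9, -0.9, -1.2]
finger_gap: 43.0
grasp_force: 63.1
```

Request:
servo_tool(
  rows=[
    [0, 0, 0.001, -0.015, 0, 0, 0],
    [0, 0, 0, -0.01, 0, 0, 0],
    [0, 0, 0, -0.003, 0, 0, 0],
    [0, 0, 0, -0.002, 0, 0, 0],
    [0, 0, 0, 0, 0, 0, 0],
  ],
)

```text
time_s: 25.85
tool_pos: [587.2, -72.6, 38.5]
ee_rot: [3.142, -0.0, -3.117]
contact_force: [-0.6, 0.6, -2.6]
finger_gap: 43.1
grasp_force: 63.2
```

Request:
servo_tool(
  rows=[
    [0, 0, 0, -0.001, 0, 0, 0],
    [0.7, 0, 0, 0, 0, 0, 0],
    [0.7, 0, 0, 0, 0, 0, 0],
    [0.7, 0, 0, 0, 0, 0, 0],
    [0.7, 0, 0, 0.03, 0, 0, 0],
    [0.7, 0, 0, 0.04, 0, 0, 0],
    [0.7, 0, 0.01, 0.05, 0, 0, 0],
    [1, 0, 0.04, 0.04, 0, 0, 0],
  ],
)

```text
time_s: 26.65
tool_pos: [588.6, -29.5, 196.1]
ee_rot: [-3.14, 0.005, -3.121]
contact_force: [0.9, -0.2, 1.1]
finger_gap: 72.6
grasp_force: 0.0
```

Request:
servo_tool(
  rows=[
    [1, 0.008, 0.045, 0, 0, 0, 0],
    [1, 0.008, 0.045, 0, 0, 0, 0],
    [1, 0.008, 0.045, 0, 0, 0, 0],
    [1, 0.008, 0.045, 0, 0, 0, 0],
    [1, 0.008, 0.045, 0, 0, 0, 0],
    [1, 0.008, 0.045, 0, 0, 0, 0],
    [1, 0.008, 0.045, 0, 0, 0, 0],
    [1, 0.006, 0.045, 0, 0, 0, 0],
  ],
)

```text
time_s: 27.45
tool_pos: [649.5, 334.4, 192.5]
ee_rot: [3.141, 0.001, -3.117]
contact_force: [1.2, -0.7, -0.7]
finger_gap: 85.5
grasp_force: 0.0
```

Request:
servo_tool(
  rows=[
    [1, 0, 0.045, 0, 0, 0, 0],
    [1, 0, 0, 0, 0, 0, 0],
    [1, 0, 0, 0, 0, 0, 0],
  ],
)

```text
time_s: 27.75
tool_pos: [648.8, 378.7, 191.8]
ee_rot: [-3.141, -0.0, -3.114]
contact_force: [-0.5, -0.7, 0.1]
finger_gap: 85.2
grasp_force: 0.0
```

Run:
```python
from h import *
sd=snap('wrist','w7'); print(sd[0]['tool_pos'],sd[0]['ee_rot'])
a=cv2.imread('pics/w7.png'); cv2.imwrite('pics/w7b.png',cv2.resize(np.clip(a*1.4,0,255).astype(np.uint8),(800,600)))
```

```text
[648.83061789 378.68419809 191.79620779] [-3.14106280e+00 -6.80383117e-05 -3.11449623e+00]
```

View pics/w7b.png

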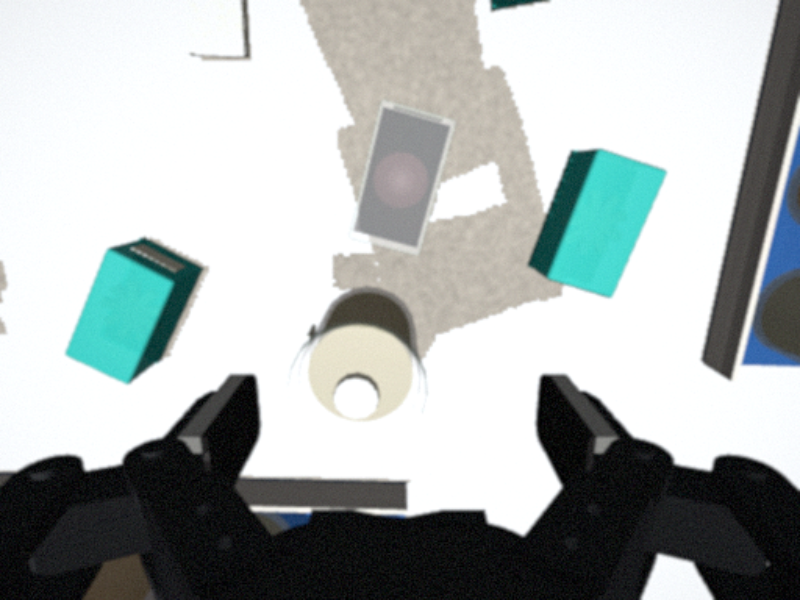

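Run:
```python
from h import *
b=load('w7')
quad(b,[(383,101),(455,121),(417,254),(348,236)],44)
quad(b,[(385,108),(449,124),(415,248),(355,232)],0)
print(ray(b,360/1.5625,372/1.5625,106),ray(b,365/1.5625,350/1.5625,0),ray(b,600/1.5625,220/1.5625,40))
```

```text
c [585.5 378.9] L 78.0 42.5 yaw -13.7
c [586.2 379.4] L 83.5 42.8 yaw -13.2
[677.65424678 360.90912296 106.        ] [708.13338753 356.5742184    0.        ] [605.2764446  498.91625402  40.        ]
```

Request:
servo_tool(
  rows=[
    [1, -0.023, 0, -0.01, 0, 0, -7.5],
    [1, -0.022, 0.001, -0.01, 0, 0, -7.5],
    [1, -0.02, 0, -0.02, 0, 0, 0],
    [1, 0, 0, -0.03, 0, 0, 0],
    [1, 0, 0, -0.03, 0, 0, 0],
    [1, 0, 0, -0.03, 0, 0, 0],
    [1, 0, 0, 0, 0, 0, 0],
    [1, 0, 0, 0, 0, 0, 0],
  ],
)

```text
time_s: 28.6
tool_pos: [584.5, 377.2, 62.2]
ee_rot: [-3.141, -0.001, 2.903]
contact_force: [-0.1, -0.0, 0.8]
finger_gap: 85.9
grasp_force: 0.0
```

Request:
servo_tool(
  rows=[
    [1, 0, 0.002, -0.018, 0, 0, 0],
    [1, 0, 0, -0.015, 0, 0, 0],
    [1, 0, 0, 0, 0, 0, 0],
    [0, 0, 0, 0, 0, 0, 0],
    [0, 0, 0, 0, 0, 0, 0],
    [0, 0, 0, 0, 0, 0, 0],
    [0, 0, 0, 0, 0, 0, 0],
    [0, 0, 0, 0, 0, 0, 0],
  ],
  newtons=60,
)

```text
time_s: 29.4
tool_pos: [585.0, 380.9, 30.1]
ee_rot: [3.14, 0.002, 2.905]
contact_force: [0.6, 0.4, 2.8]
finger_gap: 42.8
grasp_force: 63.6
```

Request:
servo_tool(
  rows=[
    [0, 0, 0, 0.01, 0, 0, 0],
    [0, 0, 0, 0.03, 0, 0, 0],
    [0, 0, 0, 0.04, 0, 0, 0],
    [0, 0, 0, 0.04, 0, 0, 0],
    [0, 0, 0, 0, 0, 0, 0],
  ],
)

```text
time_s: 29.9
tool_pos: [587.9, 382.4, 157.8]
ee_rot: [3.133, 0.011, 2.905]
contact_force: [0.8, 0.2, 0.9]
finger_gap: 42.9
grasp_force: 63.3
```

Request:
servo_tool(
  rows=[
    [0, 0, -0.047, 0, 0, 0, 7.5],
    [0, 0, -0.047, 0, 0, 0, 7.5],
    [0, 0, -0.047, 0, 0, 0, 0],
    [0, 0, -0.047, 0, 0, 0, 0],
    [0, 0, -0.047, 0, 0, 0, 0],
    [0, 0, -0.047, 0, 0, 0, 0],
    [0, 0, -0.047, 0, 0, 0, 0],
    [0, 0, -0.045, 0, 0, 0, 0],
  ],
)

```text
time_s: 30.7
tool_pos: [583.1, 4.7, 148.0]
ee_rot: [3.141, -0.002, -3.117]
contact_force: [0.8, 1.4, -2.1]
finger_gap: 42.8
grasp_force: 63.2
```

Request:
servo_tool(
  rows=[
    [0, 0, 0, -0.03, 0, 0, 0],
    [0, 0, 0, -0.03, 0, 0, 0],
    [0, 0, 0, -0.02, 0, 0, 0],
    [0, 0, 0, 0, 0, 0, 0],
    [0, 0, 0, 0, 0, 0, 0],
  ],
)

```text
time_s: 31.2
tool_pos: [583.7, 6.7, 68.5]
ee_rot: [3.141, -0.002, -3.117]
contact_force: [-0.5, 0.8, -2.3]
finger_gap: 42.9
grasp_force: 63.2
```

Request:
servo_tool(
  rows=[
    [0, 0, -0.0005, -0.015, 0, 0, 0],
    [0, 0, 0, -0.01, 0, 0, 0],
    [0, 0, 0, -0.003, 0, 0, 0],
    [0, 0, 0, -0.003, 0, 0, 0],
    [0, 0, 0, 0, 0, 0, 0],
  ],
)

```text
time_s: 31.7
tool_pos: [584.6, 6.0, 38.4]
ee_rot: [-3.141, 0.001, -3.117]
contact_force: [0.2, 0.5, 0.3]
finger_gap: 43.0
grasp_force: 63.4
```

Request:
servo_tool(
  rows=[
    [0.7, 0, 0, 0, 0, 0, 0],
    [0.7, 0, 0, 0, 0, 0, 0],
    [0.7, 0, 0, 0, 0, 0, 0],
    [0.7, 0, 0, 0, 0, 0, 0],
    [0.7, 0, 0, 0.04, 0, 0, 0],
    [0.7, 0, 0, 0.05, 0, 0, 0],
    [0.7, 0.02, -0.02, 0.05, 0, 0, 0],
    [1, 0.03, -0.03, 0.05, 0, 0, 0],
  ],
)

```text
time_s: 32.5
tool_pos: [624.7, -33.8, 212.6]
ee_rot: [-3.141, 0.002, -3.115]
contact_force: [0.8, 0.3, -0.6]
finger_gap: 72.6
grasp_force: 0.0
```

Request:
servo_tool(
  rows=[
    [1, 0, -0.04, 0.05, 0, 0, 0],
    [1, 0, -0.03, 0.03, 0, 0, 0],
    [1, 0, 0, 0, 0, 0, 0],
    [1, 0, 0, 0, 0, 0, 0],
  ],
)

```text
time_s: 32.9
tool_pos: [624.7, -96.1, 279.4]
ee_rot: [-3.141, 0.002, -3.118]
contact_force: [-0.4, -0.1, -0.8]
finger_gap: 85.5
grasp_force: 0.0
```

Run:
```python
from h import *
sd=snap('wrist','w8'); print(sd[0]['tool_pos'],sd[0]['ee_rot'])
a=cv2.imread('pics/w8.png'); cv2.imwrite('pics/w8b.png',cv2.resize(np.clip(a*1.4,0,255).astype(np.uint8),(800,600)))
```

```text
[624.66395309 -96.05007838 279.43637496] [-3.14149441e+00  1.50906937e-03 -3.11816208e+00]
```

View pics/w8b.png

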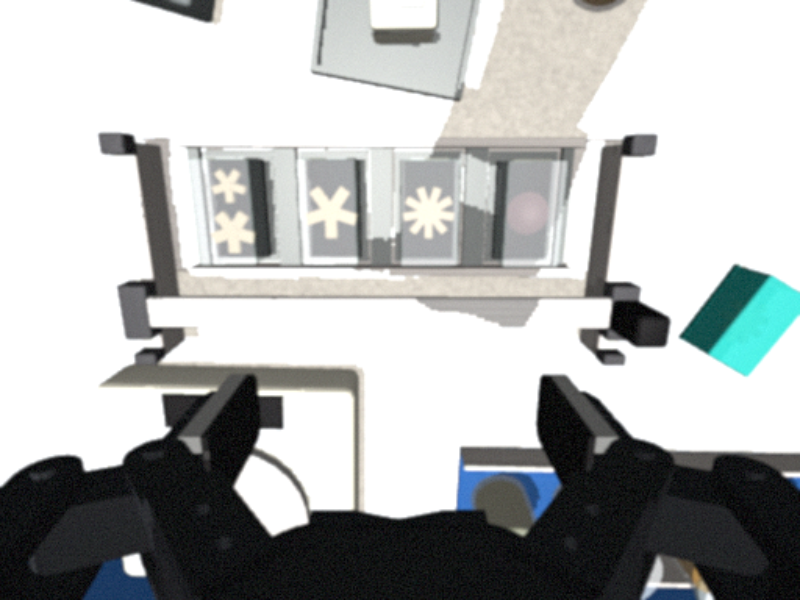

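Request:
servo_tool(
  rows=[
    [1, 0.01, 0.045, 0, 0, 0, 0],
    [1, 0.01, 0.045, 0, 0, 0, 0],
    [1, 0.01, 0.045, -0.02, 0, 0, 0],
    [1, 0, 0.038, -0.03, 0, 0, 0],
    [1, 0, 0, -0.04, 0, 0, 0],
    [1, 0, 0, -0.04, 0, 0, 0],
    [1, 0, 0, 0, 0, 0, 0],
    [1, 0, 0, 0, 0, 0, 0],
  ],
)

```text
time_s: 33.75
tool_pos: [653.0, 78.2, 146.9]
ee_rot: [3.141, -0.005, -3.116]
contact_force: [0.2, -0.0, -0.1]
finger_gap: 85.3
grasp_force: 0.0
```

Request:
servo_tool(
  rows=[
    [1, 0.001, 0, -0.025, 0, 0, 0],
    [1, 0, 0, -0.02, 0, 0, 0],
    [1, 0, 0, -0.008, 0, 0, 0],
    [0, 0, 0, 0, 0, 0, 0],
    [0, 0, 0, 0, 0, 0, 0],
    [0, 0, 0, 0, 0, 0, 0],
    [0, 0, 0, 0, 0, 0, 0],
    [0, 0, 0, 0, 0, 0, 0],
  ],
  newtons=50,
)

```text
time_s: 34.55
tool_pos: [656.2, 77.3, 97.4]
ee_rot: [3.141, 0.002, -3.117]
contact_force: [-1.2, -1.3, 3.9]
finger_gap: 23.4
grasp_force: 50.2
```

Request:
servo_tool(
  rows=[
    [0, -0.014, -0.0004, 0, 0, 0, 0],
    [0, -0.014, -0.0004, 0, 0, 0, 0],
    [0, -0.014, -0.0004, 0, 0, 0, 0],
    [0, -0.014, -0.0003, 0, 0, 0, 0],
    [0, -0.012, -0.0003, 0, 0, 0, 0],
    [0, -0.005, -0.0001, 0, 0, 0, 0],
    [0, -0.003, -0.0001, 0, 0, 0, 0],
    [0, 0, 0, 0, 0, 0, 0],
  ],
)

```text
time_s: 35.35
tool_pos: [581.2, 75.7, 97.3]
ee_rot: [3.141, 0.005, -3.117]
contact_force: [4.0, 3.2, 5.2]
finger_gap: 23.4
grasp_force: 52.2
```

Request:
servo_tool(
  rows=[
    [0, -0.003, 0, 0, 0, 0, 0],
    [0, -0.003, 0, 0, 0, 0, 0],
    [0, -0.002, 0, 0, 0, 0, 0],
    [0, 0, 0, 0, 0, 0, 0],
  ],
)

```text
time_s: 35.75
tool_pos: [580.7, 75.6, 97.6]
ee_rot: [3.141, 0.028, -3.118]
contact_force: [27.1, 4.7, -13.6]
finger_gap: 23.2
grasp_force: 50.0
```

Request:
servo_tool(
  rows=[
    [0, 0.005, 0, 0, 0, 0, 0],
    [1, 0.002, 0, 0, 0, 0, 0],
    [1, 0, 0, 0, 0, 0, 0],
    [1, 0, 0, 0, 0, 0, 0],
    [1, 0, 0, 0.04, 0, 0, 0],
    [1, 0, 0, 0.05, 0, 0, 0],
    [1, -0.014, -0.04, 0.05, 0, 0, 0],
    [1, -0.014, -0.045, 0.01, 0, 0, -7.5],
  ],
)

```text
time_s: 36.55
tool_pos: [555.6, -0.0, 239.7]
ee_rot: [-3.141, 0.009, 3.036]
contact_force: [-0.5, -0.6, -0.1]
finger_gap: 85.4
grasp_force: 0.0
```

Request:
servo_tool(
  rows=[
    [1, -0.014, -0.045, 0, 0, 0, -7.5],
    [1, -0.014, -0.045, 0, 0, 0, 0],
    [1, -0.014, -0.045, 0, 0, 0, 0],
    [1, -0.014, -0.045, 0, 0, 0, 0],
    [1, -0.014, -0.045, 0, 0, 0, 0],
    [1, -0.014, -0.045, 0, 0, 0, 0],
    [1, -0.014, -0.04, 0, 0, 0, 0],
    [1, 0, 0, 0, 0, 0, 0],
  ],
)

```text
time_s: 37.35
tool_pos: [453.4, -314.1, 233.3]
ee_rot: [-3.141, -0.002, 2.899]
contact_force: [0.7, 0.9, -0.4]
finger_gap: 85.2
grasp_force: 0.0
```

Run:
```python
from h import *
sd=snap('wrist','w9'); print(sd[0]['tool_pos'],sd[0]['ee_rot'])
a=cv2.imread('pics/w9.png'); cv2.imwrite('pics/w9b.png',cv2.resize(np.clip(a*1.4,0,255).astype(np.uint8),(800,600)))
```

```text
[ 453.38201385 -314.0811697   233.33373594] [-3.14055496e+00 -1.68802828e-03  2.89878919e+00]
```

View pics/w9b.png

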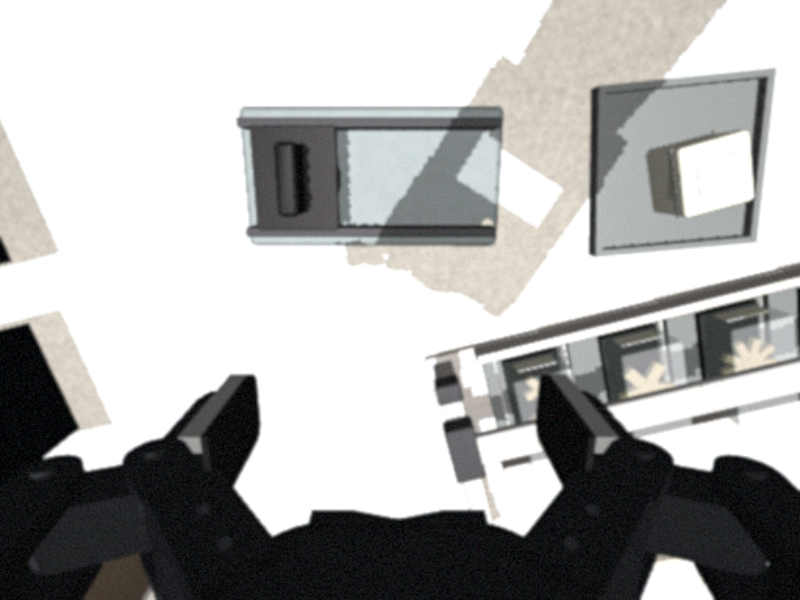

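Run:
```python
from h import *
b=load('w9')
k=1.5625
print('cam',np.linalg.inv(cam(*b))[:3,3])
P=lambda u,v,z: ray(b,u/k,v/k,z).round(1)
print([P(u,v,101) for u,v in[(276,143),(297,143),(298,214),(278,215)]],P(287,179,101),P(285,179,101))
print('plate z77',[P(u,v,77) for u,v in[(252,127),(336,127),(340,229),(257,230)]])
print('box z45',[P(u,v,45) for u,v in[(243,107),(502,107),(497,244),(250,245)]])
print('ret box', P(713,175,49))
```

```text
cam [ 386.7686941  -297.51213555  362.43031155]
[array([ 357. , -356.8,  101. ]), array([ 359.7, -346. ,  101. ]), array([ 395.5, -356.5,  101. ]), array([ 393.4, -367.5,  101. ])] [ 376.1 -356.8  101. ] [ 375.9 -357.8  101. ]
plate z77 [array([ 342.6, -373. ,   77. ]), array([ 354.2, -326. ,   77. ]), array([ 411.2, -339.7,   77. ]), array([ 399.5, -389.1,   77. ])]
box z45 [array([ 324.9, -383.2,   45. ]), array([ 364.5, -223.6,   45. ]), array([ 449.7, -242.9,   45. ]), array([ 409.5, -407.3,   45. ])]
ret box [438.4 -98.9  49. ]
```

Request:
servo_tool(
  rows=[
    [1, -0.026, -0.014, -0.02, 0, 0, 0],
    [1, -0.026, -0.014, -0.02, 0, 0, 0],
    [1, -0.025, -0.015, -0.02, 0, 0, 0],
    [1, 0, 0, -0.03, 0, 0, 0],
    [1, 0, 0, -0.02, 0, 0, 0],
    [1, 0, 0, 0, 0, 0, 0],
    [1, 0, 0, 0, 0, 0, 0],
  ],
)

```text
time_s: 38.1
tool_pos: [379.1, -352.1, 123.9]
ee_rot: [3.141, -0.001, 2.906]
contact_force: [0.1, -0.5, -0.0]
finger_gap: 85.5
grasp_force: 0.0
```

Request:
servo_tool(
  rows=[
    [1, -0.002, -0.005, -0.015, 0, 0, 0],
    [1, 0, 0, -0.011, 0, 0, 0],
    [1, 0, 0, 0, 0, 0, 0],
    [0, 0, 0, 0, 0, 0, 0],
    [0, 0, 0, 0, 0, 0, 0],
    [0, 0, 0, 0, 0, 0, 0],
    [0, 0, 0, 0, 0, 0, 0],
    [0, 0, 0, 0, 0, 0, 0],
  ],
  newtons=30,
)

```text
time_s: 38.9
tool_pos: [376.9, -358.4, 98.3]
ee_rot: [-3.141, 0.0, 2.905]
contact_force: [0.1, -0.9, 0.0]
finger_gap: 12.3
grasp_force: 0.4
```

Request:
servo_tool(
  rows=[
    [0, 0, 0, 0, 0, 0, 0],
    [0, 0, 0, 0, 0, 0, 0],
  ],
)

```text
time_s: 39.1
tool_pos: [376.9, -358.4, 98.4]
ee_rot: [-3.141, 0.0, 2.904]
contact_force: [-0.5, 0.4, 2.5]
finger_gap: 11.6
grasp_force: 32.3
```

Slide along box +y (0.24, 0.971) by about 80 mm.

Request:
servo_tool(
  rows=[
    [0, 0.0036, 0.0146, 0, 0, 0, 0],
    [0, 0.0036, 0.0146, 0, 0, 0, 0],
    [0, 0.0036, 0.0146, 0, 0, 0, 0],
    [0, 0.0036, 0.0146, 0, 0, 0, 0],
    [0, 0.0029, 0.0117, 0, 0, 0, 0],
    [0, 0.0012, 0.0049, 0, 0, 0, 0],
    [0, 0.0007, 0.0029, 0, 0, 0, 0],
    [0, 0, 0, 0, 0, 0, 0],
  ],
)

```text
time_s: 39.9
tool_pos: [396.0, -281.5, 98.3]
ee_rot: [-3.138, 0.001, 2.906]
contact_force: [-2.9, -4.4, 2.7]
finger_gap: 11.3
grasp_force: 32.4
```

Request:
servo_tool(
  rows=[
    [0, 0.0007, 0.0029, 0, 0, 0, 0],
    [0, 0, 0, 0, 0, 0, 0],
    [0, 0, 0, 0, 0, 0, 0],
  ],
)

```text
time_s: 40.2
tool_pos: [396.1, -281.3, 98.4]
ee_rot: [-3.132, 0.001, 2.906]
contact_force: [-4.9, -13.1, -1.1]
finger_gap: 11.4
grasp_force: 32.0
```

Request:
servo_tool(
  rows=[
    [0.5, 0, 0, 0, 0, 0, 0],
    [0.5, 0, 0, 0, 0, 0, 0],
    [0.5, 0, 0, 0, 0, 0, 0],
    [0.5, 0, 0, 0.03, 0, 0, 0],
    [0.2, -0.005, -0.02, 0.02, 0, 0, 0],
    [0, -0.008, -0.03, 0, 0, 0, 0],
    [0, -0.007, -0.03, 0, 0, 0, 0],
    [0, 0, 0, 0, 0, 0, 0],
  ],
)

```text
time_s: 41.0
tool_pos: [376.4, -359.9, 148.4]
ee_rot: [-3.14, 0.001, 2.902]
contact_force: [-0.3, 0.3, -0.7]
finger_gap: 0.3
grasp_force: 0.0
```

Request:
servo_tool(
  rows=[
    [0, 0, 0, -0.02, 0, 0, 0],
    [0, 0, 0, -0.02, 0, 0, 0],
    [0, 0, 0, 0, 0, 0, 0],
    [0, 0, 0, 0, 0, 0, 0],
  ],
)

```text
time_s: 41.4
tool_pos: [376.7, -356.4, 107.5]
ee_rot: [3.14, -0.001, 2.905]
contact_force: [0.4, -0.6, 0.8]
finger_gap: 0.1
grasp_force: 0.0
```

Run:
```python
from h import *
sd=snap('wrist','w10'); print(sd[0]['tool_pos'],sd[0]['ee_rot'],sd[0]['finger_gap'])
a=cv2.imread('pics/w10.png'); cv2.imwrite('pics/w10b.png',cv2.resize(np.clip(a*1.4,0,255).astype(np.uint8),(800,600)))
```

```text
[ 376.68471332 -356.3521685   107.49909057] [ 3.14001604e+00 -1.33177334e-03  2.90524660e+00] 0.05505908963481253
```

View pics/w10b.png

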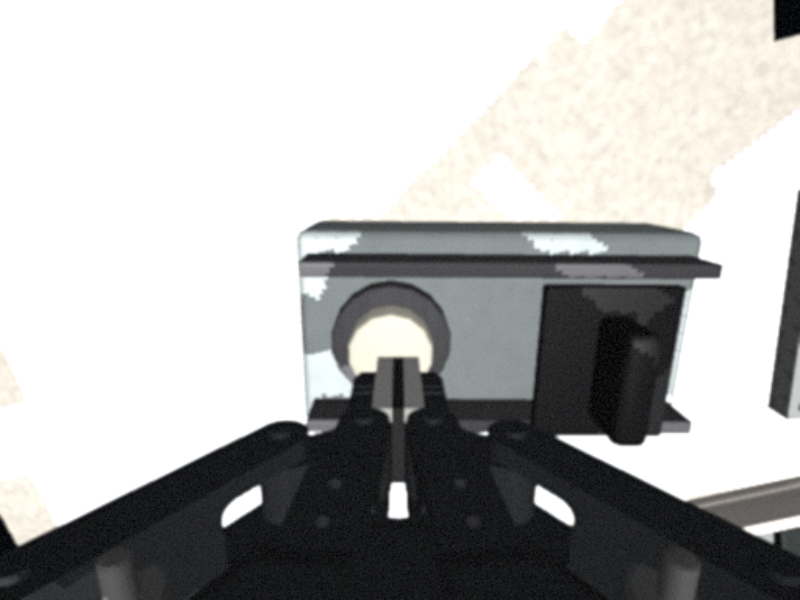

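Request:
servo_tool(
  rows=[
    [0, 0, -0.001, -0.015, 0, 0, 0],
    [0, 0, 0, -0.008, 0, 0, 0],
    [0, 0, 0, -0.004, 0, 0, 0],
    [0, 0, 0, -0.003, 0, 0, 0],
    [0, 0, 0, -0.003, 0, 0, 0],
    [0, 0, 0, 0, 0, 0, 0],
    [0, 0, 0, 0, 0, 0, 0],
  ],
)

```text
time_s: 42.15
tool_pos: [376.6, -358.1, 75.3]
ee_rot: [3.141, -0.001, 2.905]
contact_force: [-1.9, 3.5, 4.4]
finger_gap: 0.2
grasp_force: 2.3
```

Request:
servo_tool(
  rows=[
    [0, 0, 0, -0.002, 0, 0, 0],
    [0, 0, 0, -0.001, 0, 0, 0],
    [0, 0, 0, 0, 0, 0, 0],
    [0, 0, 0, 0, 0, 0, 0],
  ],
)

```text
time_s: 42.55
tool_pos: [376.8, -358.4, 74.8]
ee_rot: [3.14, -0.002, 2.905]
contact_force: [-5.8, 8.3, 19.0]
finger_gap: -0.0
grasp_force: 9.5
```

Force 19 N: on the bottom stop. Let it up and check.

Request:
servo_tool(
  rows=[
    [0, 0, 0, 0.01, 0, 0, 0],
    [0, 0, 0, 0.03, 0, 0, 0],
    [0, 0, 0, 0.04, 0, 0, 0],
    [0, 0, 0, 0.05, 0, 0, 0],
    [0, 0.03, 0, 0.04, 0, 0, 0],
    [0, 0.04, 0.03, 0.04, 0, 0, 0],
    [0, 0, 0, 0, 0, 0, 0],
    [0, 0, 0, 0, 0, 0, 0],
  ],
)

```text
time_s: 43.35
tool_pos: [438.5, -335.0, 273.5]
ee_rot: [-3.14, 0.001, 2.906]
contact_force: [-0.7, 0.3, -0.2]
finger_gap: -0.0
grasp_force: 0.0
```

Run:
```python
from h import *
a=snap('wrist','w11');b=snap('scene','s11'); print(a[0]['tool_pos'],a[0]['contact_force'])
x=np.hstack([cv2.imread('pics/w11.png'),cv2.imread('pics/s11.png')]); cv2.imwrite('pics/fin.png',cv2.resize(np.clip(x*1.5,0,255).astype(np.uint8),(800,300)))
```

```text
[ 438.510329   -334.98243253  273.53644241] [-0.66278524  0.34294466 -0.24328719]
```

View pics/fin.png

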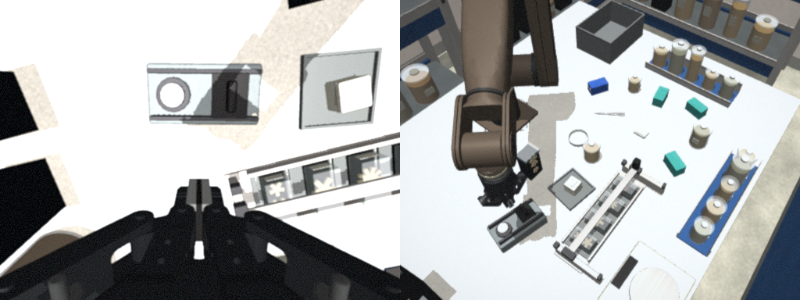

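```bash
python3 -c "
from workcell import robot
print(robot.job_done())"
```

```text
the job is handed in; nothing more can be done
None
```

The job is handed in at about 43 s: all four blocks lie in the tray pockets, the white box stands in the returns tray, the bar is home, the tab is aside, the button was pressed to its stop and released, and the jars were not touched; the hand-in call gave no verdict.

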